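# Set up signet wax bars in the V-rack

## Robot

A 6-joint arm with a two-finger parallel gripper is mounted at the origin on the work surface. World frame = base frame: x ahead of the robot, y to its left, z up, the work surface at z = 0. Lengths are in m, angles in rad, forces in N, time in s.
With the tool pointing down it reaches from about 0.225 to 0.875 m from the base axis. Payload 3.4 kg.
Tool frame: the origin (TCP) lies between the finger pads; the fingertips stand 8 mm ahead of it and the grasp point (between the pads) lies 11 mm behind it; z points along the fingers, y is the line along which they close (so a half turn about z gives the same grasp; the last joint's range is limited). The gripper opens to 85 mm and grips with 20 to 120 N. Pads are 22 mm wide; open, the fingers measure 114 mm over their backs; the gripper's body (76 mm by 85 mm) begins 54 mm behind the grasp point. The pads swing forward as they close: fully open they stand 13 mm farther back than shut.
Start: joints at [0.983, 0.276, 1.505, -0, 1.361, -0.121], TCP at [0.259, 0.514, 0.239] pointing down, gripper open.
Joint ranges: [-2.89, 2.89], [-0.75, 2.08], [0.22, 2.7], [-1.18, 4.32], [0.11, 2.71], [-2.7, 2.7]. Speed limits (rad/s): [2.57, 2.57, 3.14, 3.14, 3.14, 3.14].

## Interface

Orientations are given as a unit quaternion [w, x, y, z].
In Python, from rig import manip, optics, finder gives the robot as it stands.
- The arm moves only by the tool servo_tool, never from a script. Its argument "increments" is a list of rows, each a list of 7 numbers: the shift along the tool's x, y, z in cm, then the turn, a rotation vector about the tool's x, y, z in degrees, then the closure, from -1 (fully open) to 1 (shut). In form: [[x, y, z, rx, ry, rz, gripper], ...]. A call has exactly 5 rows; each row shifts and turns the commanded pose from where the row before left it, along the tool's axes as they then stand; what a row does not reach is not made up. A row lasts 1/10 s, in which the tool goes at most 50 mm and 8.59 degrees, less where a joint would pass 70% of its speed; a pose out of reach is approached as far as the arm can. A call is refused whole if a number of a shift passes 5 or a number of a turn 8.59, either way. A call with a gripper value outside its range is refused whole. The fingers move at their own pace and stop on an object; "squeeze" is the grip in N (left out, the last holds). Time passes only in rows, so rows that do not move let the fingers close, or fill a call up. It gives the time, the measured TCP pose, the force, the opening and the grip force at its end, in the units of the state.
- manip.get_state(): the state, without advancing time (a new reading comes with each control period).
- optics.get_image(name): name is "side" or "top" or "wrist"; returns the picture (400x640x3 uint8, red, green, blue); there is no depth.
- optics.get_calibration(name): a dict with "fov_y" (degrees; the focal length in pixels is half the picture's height over the tangent of half this angle, whatever the lens; pixels are square), "cx", "cy" (the principal point, pixels), "world_to_cam" (4x4, takes a point from world to camera coordinates). Camera axes: x right, y down, z forward; pixel columns grow to the right and rows downward; lengths in m; the calibration is good to about 2 mm. A picture is of the moment at which its call begins: read the wrist's pose just before it. get_calibration takes no time and is no camera call; for the wrist camera it gives the pose at the moment of the call.
- manip.sign_off(): hands the job in; it is judged then, once.
Trained networks look in the newest picture that a camera, given by its name, has taken for a name from the list of things; names that differ only in an ending like _2 or _b are one class to them, and where a whole thing is asked for, a point or a joint stands for the part that bears it (a point fixed in the world has none). Each returns a list of dicts, best first, with "p" (0 to 1); they miss things now and then, are a little off and sometimes report something else, mostly with a low value. They report only what shows in the picture. A call takes as long as a camera call. They do not tell look-alikes from the thing itself.
- finder.silhouettes(label, camera): "region" (400x640 bool, what is visible of it) and "box" ([centre column, centre row, width, height] in pixels, round what is visible of it).
- finder.tip_of(label, camera): "at" ([column, row] in pixels: a listed point, or the origin of a listed thing).
The state is a dict: "clock": time; "qpos": joint angles; "qd": joint speeds; "effort": joint torques, N m; "position": TCP position; "ee_rot": TCP orientation; "contact_force": force on the tool from outside, world axes, zero at the start; "moment": the same for the moment, N m; "width": finger opening in m; "gripper_force": force on a finger pad.
Only numpy, scipy, OpenCV 4.12 (cv2) and the standard library are available. Lean on these libraries where they do the work, as an engineer would, in place of code of your own. Each camera call takes 0.05 s, during which the arm holds its last target. There are 200 camera calls.

## Task

First lift the brass stop bar up and off its hook and stand it, red grip up, in the two open slots at the end of the grey V-rack. Then take every wax bar out of the tray and lay each in a V lane of its own, between the end plate and the stop bar, rolled so that its filed white flat faces straight up, ready for scribing. The flatted ends may point either way and any lane will do; the stop bar must stay in its slots, and neither jar may be knocked over.

Things in the scene. Friction and masses are not known exactly. Their poses are not given: they have to be found in the camera images.
- bar_green: Loose round bar of green carving wax, 36 mm diameter x 150 mm, 0.14 kg; rolls freely. Origin mid-length on the axis, x along the bar. The last 30 mm at +x have a filed flat with a white face, 11 mm from the axis, 28 mm wide; body +z is its outward normal. The other 120 mm is round. Weight balanced about the axis: left in a V, it keeps any roll angle. May be absent (None).
- bar_blue: Loose round bar of blue carving wax, 36 mm diameter x 150 mm, 0.14 kg; rolls freely. Origin mid-length on the axis, x along the bar. The last 30 mm at +x have a filed flat with a white face, 11 mm from the axis, 28 mm wide; body +z is its outward normal. The other 120 mm is round. Weight balanced about the axis: left in a V, it keeps any roll angle. May be absent (None).
- bar_purple: Loose round bar of purple carving wax, 36 mm diameter x 150 mm, 0.14 kg; rolls freely. Origin mid-length on the axis, x along the bar. The last 30 mm at +x have a filed flat with a white face, 11 mm from the axis, 28 mm wide; body +z is its outward normal. The other 120 mm is round. Weight balanced about the axis: left in a V, it keeps any roll angle. May be absent (None).
- bar_red: Loose round bar of red carving wax, 36 mm diameter x 150 mm, 0.14 kg; rolls freely. Origin mid-length on the axis, x along the bar. The last 30 mm at +x have a filed flat with a white face, 11 mm from the axis, 28 mm wide; body +z is its outward normal. The other 120 mm is round. Weight balanced about the axis: left in a V, it keeps any roll angle. May be absent (None).
- tray: Fixed shallow tray where the wax bars lie, 190 (x) x 324 (y) mm; origin under its centre. Felt floor 3 mm above the bench: a bar lying there has its axis 21 mm above the bench. Four lanes 60 mm wide along x at y = -120, -40, 40, 120 mm, parted only near their ends (|x| from 55 to 95 mm) by wooden combs 28 mm high, in which a bar rolls to and fro; between the combs the felt is open for the fingers. End rims 8 mm high.
- rack: Fixed grey V-rack, base 215 (x) x 288 (y) x 10 mm; origin on the bench at mid-length of its three lanes, which run along x at y = -90, 0, 90 mm. At the -x end a fixed end plate 280 mm wide: inner face x = -85 mm, top 70 mm above the bench. At the +x end two slotted posts for the stop bar (see point slots).
- lane (a point): Mid-length of the rack's middle lane, on the axis of a seated bar, 65 mm above the bench; axes as the rack's. Each lane is two 90 degree V plates 10 mm thick at x = -36 and 36 mm; the 62 mm between them is open down to the base plate (10 mm above the bench) for the fingers. The V flanks rise to peaks about 84 mm above the bench, 45 mm either side of each lane.
- slots (a point): Where the seated stop bar's origin comes to lie, midway between the two slot floors: x = 92, y = 0, z = 58 mm in the rack's frame; axes as the rack's. The slots are in posts at y = -123 and 123 mm (14 mm thick), open upward, 20 mm wide along x for the 14 mm bar; cheeks rise to 20 mm above the slot floors.
- stop: Loose brass stop bar, 0.2 kg: square bar 14 x 14 mm, 270 mm long along its y; origin under its centre, z up. On its middle stands an eye 12 mm thick (x), 44 mm wide, its opening 28 mm wide (y) from 14 to 50 mm above the origin; the hook passes through it. Above, a red grip block 14 mm (x) x 24 mm (y), from 58 to 104 mm above the origin. Both ways round alike.
- stand: Fixed hook stand; origin on the bench straight below where the eye hangs. The hook is an 8 mm round arm along x, from a post at x = 75 mm to an upturned tip at x = -31 mm (35 mm with its thickness).
- hook (a point): On top of the hook's arm where the eye hangs, 144 mm above the bench; x along the arm, -x to its tip, which rises 12 mm above the arm's top. The stop bar comes off by lifting it about 20 mm (26 at most, or its square bar meets the arm from below), then drawing it along -x, towards the robot, by 50 mm or more.
- jar_white: Bystander: loose white plastic jar, 52 mm diameter, 90 mm high; origin under its centre.
- jar_glass: Bystander: loose glass jar, 72 mm diameter, 110 mm high; origin under its centre.
Not all that is in view belongs to the job. There is more than one size of the bar_blue; the job needs the smallest.

How it is judged:
By the outcome, as a careful person would: the job done as asked, in the order asked, and still so for the second after the job is handed in, with the robot touching nothing.
Of bar_green, bar_blue, bar_purple, bar_red only 2 to 3 are there at a start; the rules pass over those that are not, and their reading is None.
At some moment in a run one of bar_green, bar_blue, bar_purple, bar_red may be knocked a few centimetres aside while the robot is not near it.
It also fails if it takes over 210 s, if anything falls off the work surface, if the arm or the gripper's body presses on something with over 40 N, if the wrist force passes 120 N, or if a joint passes its speed limit or range.

## Working session

There is one attempt and no reset: what is moved stays moved. The work goes in short steps, Python scripts to look and compute and a tool call to move; the robot and the scene stay as the last step left them, time stands still between calls to the robot, and variables do not carry over. Pictures are saved under pics/ and viewed, at most 16 in all, crops included, and the job is handed in when it is done.

Besides the shell and the picture viewer there is one more tool, called as name(argument=value, ...) on one line, values as JSON. servo_tool: Moves the arm, as the interface text tells. Its arguments: {"type":"object","properties":{"increments":{"type":"array","items":{"type":"array","items":{"type":"number"}}},"squeeze":{"type":"number"}},"required":["increments"]}

```bash
mkdir -p pics; ls
python3 - <<'E'
from rig import manip, optics, finder
import cv2,numpy as np
s=manip.get_state(); print({k:np.round(v,3).tolist() for k,v in s.items()})
for c in ['top','side']:
    im=optics.get_image(c); cv2.imwrite(f'pics/{c}0.png',im[:,:,::-1])
    k=optics.get_calibration(c); print(c,k['fov_y'],k['cx'],k['cy'],np.round(k['world_to_cam'],4).tolist())
    for n in ['bar_green','bar_blue','bar_purple','bar_red','tray','rack','stop','stand','jar_white','jar_glass']:
        for r in finder.silhouettes(n,c)[:4]: print(n,round(r['p'],2),np.round(r['box'],0).tolist(),r['region'].sum())
    for n in ['tray','rack','lane','slots','stop','stand','hook']:
        for r in finder.tip_of(n,c)[:2]: print(n,round(r['p'],2),np.round(r['at'],1).tolist())
E
```

```text
pics
{'clock': 0.0, 'qpos': [0.983, 0.277, 1.506, -0.0, 1.361, -0.121], 'qd': [0.002, -0.001, 0.001, -0.0, 0.0, 0.0], 'effort': [0.001, -41.677, -24.581, -0.0, 0.011, 0.0], 'position': [0.258, 0.513, 0.238], 'ee_rot': [-0.0, 0.231, 0.973, -0.001], 'contact_force': [-0.713, 0.264, 0.32], 'moment': [0.012, -0.016, 0.009], 'gripper_force': 0.0, 'width': 0.085}
top 53.4604618123527 317.5912708186685 207.16729902919553 [[0.0354, -0.9994, -0.0024, -0.0934], [-0.9748, -0.034, -0.2206, 0.4906], [0.2203, 0.0101, -0.9754, 1.1873], [0.0, 0.0, 0.0, 1.0]]
bar_green 0.66 [315.0, 215.0, 17.0, 45.0] 510
bar_blue 0.83 [379.0, 300.0, 43.0, 71.0] 1156
bar_blue 0.8 [316.0, 216.0, 17.0, 48.0] 527
bar_blue 0.77 [462.0, 277.0, 72.0, 24.0] 1201
bar_purple 0.61 [242.0, 199.0, 96.0, 76.0] 5735
bar_red 0.98 [368.0, 216.0, 12.0, 48.0] 530
bar_red 0.32 [302.0, 130.0, 29.0, 37.0] 594
tray 0.75 [354.0, 217.0, 105.0, 73.0] 4683
rack 0.64 [238.0, 200.0, 102.0, 80.0] 6015
stop 0.8 [298.0, 134.0, 85.0, 27.0] 604
stand 0.9 [301.0, 131.0, 32.0, 38.0] 479
stand 0.54 [298.0, 137.0, 89.0, 25.0] 553
jar_white 0.61 [191.0, 1
[... 484 characters left out ...]
3], [0.0, 0.0, 0.0, 1.0]]
bar_blue 0.8 [328.0, 215.0, 41.0, 14.0] 369
bar_blue 0.72 [264.0, 270.0, 63.0, 44.0] 943
bar_blue 0.57 [303.0, 333.0, 19.0, 70.0] 1038
bar_red 0.86 [339.0, 249.0, 39.0, 10.0] 383
bar_red 0.23 [324.0, 170.0, 60.0, 62.0] 2783
tray 0.74 [335.0, 243.0, 63.0, 76.0] 3177
rack 0.81 [325.0, 168.0, 62.0, 60.0] 2781
rack 0.36 [328.0, 215.0, 42.0, 12.0] 408
stop 0.66 [382.0, 181.0, 13.0, 49.0] 339
stand 0.74 [394.0, 189.0, 25.0, 34.0] 410
jar_white 0.74 [355.0, 134.0, 14.0, 20.0] 245
jar_glass 0.97 [410.0, 254.0, 23.0, 36.0] 646
tray 0.61 [331.8, 243.1]
rack 0.66 [324.9, 177.9]
lane 0.88 [319.0, 162.5]
stop 0.58 [381.2, 182.2]
stand 0.55 [374.3, 199.1]
hook 0.69 [384.2, 172.9]
```

Run:
```python
import cv2
a=cv2.imread('pics/top0.png')[95:345,165:515]; cv2.imwrite('pics/t0c.png',cv2.resize(a,(800,571),interpolation=cv2.INTER_CUBIC))
```

```text
(no output)
```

View pics/t0c.png

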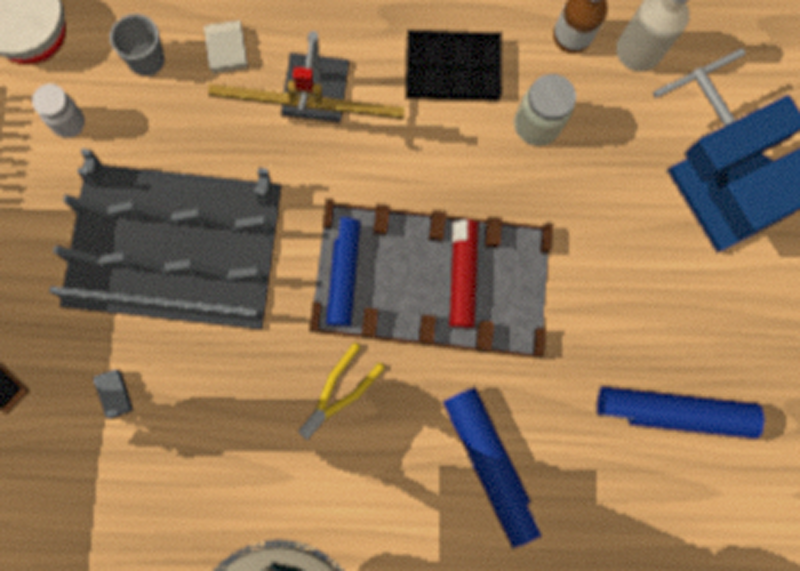

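```bash
cat > h.py <<'E'
from rig import manip, optics, finder
import cv2, numpy as np
from scipy.spatial.transform import Rotation as R
def cal(c):
    k=optics.get_calibration(c); return 200/np.tan(np.radians(k['fov_y']/2)),k['cx'],k['cy'],np.array(k['world_to_cam'])
def back(c,px,z,K=None):          # pixel -> world at height z
    f,cx,cy,T=K or cal(c); d=T[:3,:3].T@np.array([(px[0]-cx)/f,(px[1]-cy)/f,1]); o=-T[:3,:3].T@T[:3,3]
    return o+d*(z-o[2])/d[2]
def proj(c,P,K=None):
    f,cx,cy,T=K or cal(c); q=np.atleast_2d(P)@T[:3,:3].T+T[:3,3]; return np.c_[q[:,0]/q[:,2]*f+cx,q[:,1]/q[:,2]*f+cy]
def pose():
    s=manip.get_state(); q=s['ee_rot']; return np.array(s['position']),R.from_quat([q[1],q[2],q[3],q[0]])
def down(yaw,tilt=0):             # tool y at yaw (deg) in the plane, z down; tilt about tool x
    y=np.array([np.cos(np.radians(yaw)),np.sin(np.radians(yaw)),0]); z=np.array([0,0,-1.]); x=np.cross(y,z)
    return R.from_matrix(np.c_[x,y,z])*R.from_euler('x',tilt,degrees=True)
def go(p,r):                      # remaining move, tool axes: shift cm, rotvec deg
    p0,r0=pose(); print('at',p0.round(4),'shift cm',(r0.inv().apply(np.array(p)-p0)*100).round(2),'turn',np.degrees((r0.inv()*r).as_rotvec()).round(1), 'shift in goal axes', (r.inv().apply(np.array(p)-p0)*100).round(2))
def snap(c,name,box=None,size=None):
    K=cal(c); im=optics.get_image(c); b=im[:,:,::-1]
    if box: b=b[box[1]:box[3],box[0]:box[2]]
    if size: b=cv2.resize(b,size,interpolation=cv2.INTER_CUBIC)
    cv2.imwrite(f'pics/{name}.png',b); return im,K
E
python3 - <<'E'
from h import *
C=lambda u,v:(165+u/2.2857,95+v/2.2857)
for n,u,v,z in [('postL',90,158,.078),('postR',264,180,.078),('plateL',55,291,.07),('plateR',262,314,.07),('stopL',208,91,.108),('stopR',403,113,.108),('grip',302,76,.198),
 ('trayTL',328,203,.028),('trayTR',549,228,.028),('trayBR',541,352,.028),('trayBL',314,328,.028),('jarg',555,95,.11),('jarw',50,97,.09),('blueT',349,220,.03),('blueB',341,323,.03),('redT',464,222,.03),('redB',463,325,.03)]:
    print(n,back('top',C(u,v),z).round(3))
for n,z,a in [('stop',.094,(300.4,139.9)),('stand',0,(300.5,150.4)),('hook',.144,(296.8,131.5)),('lane',.065,(237.8,195.7)),('slots',.058,(241.5,170.5)),('rack',0,(244,206.5)),('tray',0,(354,216))]: print(n,back('top',a,z).round(3))
for n,z,a in [('hook',.144,(384.2,172.9)),('stop',.094,(381.2,182.2)),('lane',.065,(319,162.5)),('tray',0,(331.8,243.1))]: print('side',n,back('side',a,z).round(3))
p=back('top',C(302,76),.198); go([p[0]-.08,p[1],.32],down(-6.5))
E
```

```text
postL [0.615 0.285 0.078]
postR [0.591 0.043 0.078]
plateL [0.429 0.316 0.07 ]
plateR [0.407 0.036 0.07 ]
stopL [0.706 0.124 0.108]
stopR [ 0.683 -0.143  0.108]
grip [ 0.693 -0.01   0.198]
trayTL [ 0.576 -0.044  0.028]
trayTR [ 0.55  -0.356  0.028]
trayBR [ 0.375 -0.343  0.028]
trayBL [ 0.397 -0.032  0.028]
jarg [ 0.716 -0.349  0.11 ]
jarw [0.697 0.345 0.09 ]
blueT [ 0.552 -0.074  0.03 ]
blueB [ 0.405 -0.069  0.03 ]
redT [ 0.554 -0.236  0.03 ]
redB [ 0.408 -0.236  0.03 ]
stop [ 0.7   -0.015  0.094]
stand [ 0.7   -0.011  0.   ]
hook [ 0.706 -0.006  0.144]
lane [0.519 0.174 0.065]
slots [0.604 0.17  0.058]
rack [0.5   0.165 0.   ]
tray [ 0.481 -0.195  0.   ]
side hook [ 0.713 -0.019  0.144]
side stop [ 0.707 -0.016  0.094]
side lane [0.504 0.174 0.065]
side tray [ 0.477 -0.195  0.   ]
at [0.2588 0.5135 0.2394] shift cm [-55.17 -30.85  -8.07] turn [ 0.  -0.  69.8] shift in goal axes [-48.04  41.08  -8.06]
```

servo_tool(increments=[[-4.2,-2.4,-0.7,0,0,0,-1],[-4.2,-2.4,-0.7,0,0,0,-1],[-4.2,-2.4,-0.7,0,0,0,-1],[-4.2,-2.4,-0.7,0,0,0,-1],[-4.2,-2.4,-0.7,0,0,0,-1]])

```text
clock: 2.3
position: [0.393, 0.3103, 0.2748]
ee_rot: [0.0, 0.231, 0.973, 0.0]
contact_force: [1.1, 0.5, 1.0]
width: 0.0857
gripper_force: 0.0
```

servo_tool(increments=[[-4.2,-2.4,-0.7,0,0,0,-1],[-4.2,-2.4,-0.7,0,0,0,-1],[-4.2,-2.4,-0.7,0,0,0,-1],[-4.2,-2.4,-0.7,0,0,0,-1],[-4.2,-2.4,-0.7,0,0,0,-1]])

```text
clock: 2.8
position: [0.5266, 0.1083, 0.3099]
ee_rot: [0.0, 0.231, 0.973, 0.0]
contact_force: [0.4, 0.2, 0.2]
width: 0.0857
gripper_force: 0.0
```

servo_tool(increments=[[-4.2,-2.4,0,0,0,0,-1],[-4.2,-2.4,0,0,0,0,-1],[-3,-1.8,0,0,0,0,-1],[0,0,0,0,0,8.5,-1],[0,0,0,0,0,8.5,-1]])

```text
clock: 3.3
position: [0.5986, -0.0016, 0.3086]
ee_rot: [-0.0, 0.376, 0.926, -0.0]
contact_force: [-0.2, 0.5, -0.2]
width: 0.0852
gripper_force: 0.0
```

servo_tool(increments=[[0,0,0,0,0,8.5,-1],[0,0,0,0,0,8.5,-1],[0,0,0,0,0,8.5,-1],[0,0,0,0,0,8.5,-1],[0,0,0,0,0,8.5,-1]])

```text
clock: 3.8
position: [0.5979, -0.0001, 0.3092]
ee_rot: [-0.0, 0.686, 0.728, 0.0]
contact_force: [0.3, -0.3, -0.6]
width: 0.0855
gripper_force: 0.0
```

servo_tool(increments=[[0,0,0,0,0,8.5,-1],[0,0,0,0,0,0,-1],[0,0,0,0,0,0,-1],[0,0,0,0,0,0,-1],[0,0,0,0,0,0,-1]])

```text
clock: 4.3
position: [0.5979, -0.0001, 0.3093]
ee_rot: [-0.0, 0.735, 0.678, 0.0]
contact_force: [0.1, -0.2, 0.6]
width: 0.0858
gripper_force: 0.0
```

Run:
```python
from h import *
im,K=snap('wrist','w1'); p,r=pose(); print(p.round(4),np.degrees(r.as_rotvec()).round(1),r.as_matrix().round(3).tolist())
T=K[3]; print('cam in tool',r.inv().apply(-T[:3,:3].T@T[:3,3]-p).round(4),(r.inv().as_matrix()@T[:3,:3].T).round(3).tolist(),K[:3])
for n in ['stop','hook']:
    for q in finder.silhouettes(n,'wrist')[:2]: print(n,round(q['p'],2),np.round(q['box']))
    for q in finder.tip_of(n,'wrist')[:2]: print(n,round(q['p'],2),np.round(q['at']))
```

```text
[ 5.979e-01 -1.000e-04  3.093e-01] [-132.4 -122.    -0. ] [[0.082, 0.997, 0.0], [0.997, -0.082, 0.0], [0.0, 0.0, -1.0]]
cam in tool [ 0.0687 -0.0002 -0.1337] [[0.001, -0.963, -0.269], [1.0, 0.0, 0.001], [-0.001, -0.269, 0.963]] (np.float64(297.7336203719704), 323.84819870843074, 199.89306864939257)
stop 0.55 [425. 168.  56. 233.]
hook 0.87 [448. 166. 111.  62.]
hook 0.6 [426. 188.]
```

View pics/w1.png

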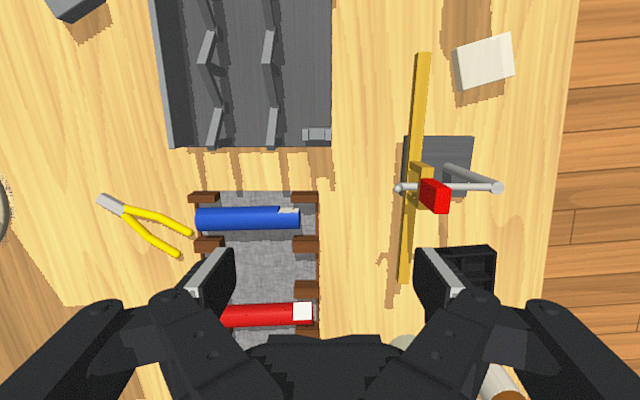

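Run:
```python
from h import *
K=cal('wrist'); im=cv2.imread('pics/w1.png')
a=back('wrist',(423,53),.108,K); b=back('wrist',(404,283),.108,K); print('bar ends',a.round(4),b.round(4),np.linalg.norm(a-b)); d=(a-b)[:2]; y=np.degrees(np.arctan2(d[1],d[0]))-90; print('yaw',y)
t=back('wrist',(399,188),.150,K);u=back('wrist',(497,187),.144,K);print('hook',t.round(4),u.round(4))
hsv=cv2.cvtColor(im,cv2.COLOR_BGR2HSV); m=((hsv[:,:,0]<8)|(hsv[:,:,0]>172))&(hsv[:,:,1]>150)&(hsv[:,:,2]>90)
m[:, :400]=0; m[:, 470:]=0; m[:150]=0;m[230:]=0
ys,xs=np.nonzero(m); print(xs.min(),xs.max(),ys.min(),ys.max(),m.sum())
from scipy.optimize import minimize
def model(v):
    c,s=np.cos(v[2]),np.sin(v[2]); Q=[]
    for x in (-.007,.007):
        for yy in (-.012,.012):
            for z in (.152,.198): Q.append([v[0]+c*x-s*yy,v[1]+s*x+c*yy,z])
    h=cv2.convexHull(proj('wrist',np.array(Q),K).astype(np.float32)); k=np.zeros((1600,2560),np.uint8); cv2.fillConvexPoly(k,np.round(h*4).astype(np.int32),1); return cv2.resize(k.astype(np.float32),(640,400),interpolation=cv2.INTER_AREA)
f=lambda v: np.abs(model([v[0],v[1],v[2]*10])-m).sum()
best=min((minimize(f,[.695+i,-.012+j,np.radians(k)/10],method='Nelder-Mead',options=dict(initial_simplex=np.array([.695+i,-.012+j,np.radians(k)/10])+np.array([[0,0,0],[.008,0,0],[0,.008,0],[0,0,.01]]))) for i in(0,.008) for j in (0,-.008) for k in (-8,-3)),key=lambda r:r.fun)
print(best.x[:2],np.degrees(best.x[2]*10),best.fun)
for n in ('top',):
    Kt=cal(n); 
yw=np.degrees(best.x[2]*10)
go([best.x[0],best.x[1],.169],down(yw))
```

```text
bar ends [0.7104 0.1229 0.108 ] [ 0.6883 -0.1421  0.108 ] 0.2659776909760521
yaw -4.756970540736816
hook [ 0.6737 -0.0069  0.15  ] [ 0.7758 -0.0157  0.144 ]
419 451 178 213 894
[ 0.69956673 -0.00987282] 0.9075325847814014 157.1875
at [ 5.979e-01 -1.000e-04  3.093e-01] shift cm [-0.14 10.21 14.03] turn [ 0.  -0.  -5.6] shift in goal axes [-1.14 10.15 14.03]
```

servo_tool(increments=[[-0.15,4,0,0,0,0,-1],[0,4,0,0,0,0,-1],[0,2.2,0,0,0,0,-1],[0,0,4,0,0,0,-1],[0,0,4,0,0,0,-1]])

```text
clock: 5.05
position: [0.7013, -0.0102, 0.2292]
ee_rot: [0.001, 0.736, 0.677, 0.001]
contact_force: [-0.6, -0.1, -0.7]
width: 0.0853
gripper_force: 0.0
```

Run:
```python
from h import *
im,K=snap('wrist','w2'); go([.6995,-.0099,.169],down(-4.8))
print(proj('wrist',[[.6995,-.0099,.198]],K))
```

```text
at [ 0.6959 -0.0096  0.2198] shift cm [-0.    0.43  5.08] turn [-0.8 -0.   0.1] shift in goal axes [0.   0.36 5.08]
[[320.62615325 236.29226533]]
```

View pics/w2.png

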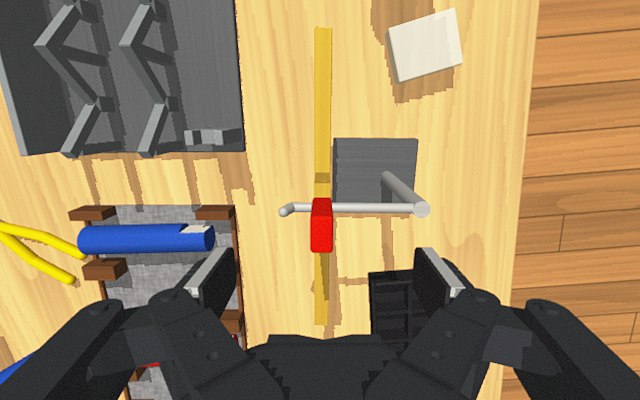

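servo_tool(increments=[[0,0,2.5,0,0,0,-1],[0,0,2.4,0,0,0,-1],[0,0,0,0,0,0,-1],[0,0,0,0,0,0,0],[0,0,0,0,0,0,0.5]], squeeze=40)

```text
clock: 5.6
position: [0.7006, -0.0101, 0.1825]
ee_rot: [0.001, 0.736, 0.677, 0.001]
contact_force: [-0.1, 0.2, -0.1]
width: 0.059
gripper_force: 0.0
```

servo_tool(increments=[[0,0,0,0,0,0,1],[0,0,0,0,0,0,1],[0,0,0,0,0,0,1],[0,0,0,0,0,0,1],[0,0,0,0,0,0,1]])

```text
clock: 6.1
position: [0.6997, -0.0101, 0.1812]
ee_rot: [0.0, 0.736, 0.677, 0.0]
contact_force: [-1.7, -0.1, 3.5]
width: 0.0133
gripper_force: 43.8
```

Run:
```python
from h import *
im,K=snap('wrist','w3'); go([.6995,-.0099,.169],down(-4.8)); s=manip.get_state(); print(s['width'],s['gripper_force'],s['contact_force'])
```

```text
at [ 0.6997 -0.01    0.1812] shift cm [ 0.01 -0.02  1.22] turn [ 0.1 -0.   0.1] shift in goal axes [ 0.01 -0.02  1.22]
0.013179849145930988 43.90021741390228 [-4.86485842e-03  7.15732200e-01  5.02621711e+00]
```

servo_tool(increments=[[0,0,-0.7,0,0,0,1],[0,0,-0.7,0,0,0,1],[0,0,-0.7,0,0,0,1],[0,0,0,0,0,0,1],[0,0,0,0,0,0,1]])

```text
clock: 6.65
position: [0.6995, -0.01, 0.2014]
ee_rot: [0.0, 0.736, 0.677, 0.0]
contact_force: [-0.3, -0.5, -2.4]
width: 0.013
gripper_force: 43.2
```

Run:
```python
from h import *
im,K=snap('side','s1',(330,130,450,220),(800,600)); go([.6995,-.0099,.2022],down(-4.8)); s=manip.get_state(); print(s['width'],s['gripper_force'],s['contact_force'])
```

```text
at [ 0.6993 -0.01    0.2011] shift cm [ 0.01  0.02 -0.11] turn [-0.  -0.   0.1] shift in goal axes [ 0.01  0.02 -0.11]
0.013449136425805216 43.16154062747955 [-0.52658562  0.2480966  -1.84638496]
```

View pics/s1.png

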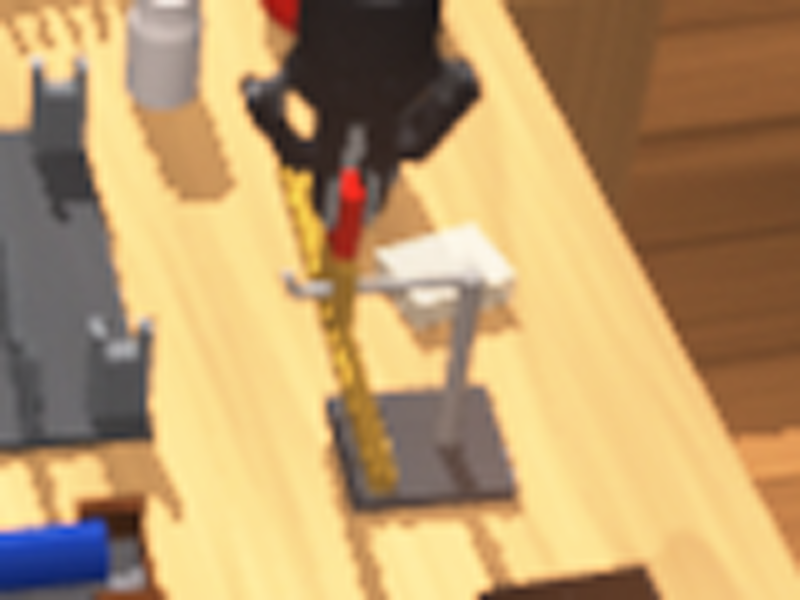

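servo_tool(increments=[[0,-2.5,0,0,0,0,1],[0,-2.5,0,0,0,0,1],[0,-3,0,0,0,0,1],[0,0,-4,0,0,0,1],[0,0,-4,0,0,0,1]])

```text
clock: 7.2
position: [0.6161, -0.0029, 0.279]
ee_rot: [-0.003, 0.736, 0.677, -0.003]
contact_force: [2.3, 0.3, -0.8]
width: 0.013
gripper_force: 43.1
```

servo_tool(increments=[[3,-3,-2,0,0,0,1],[3,-3,-1,0,0,0,1],[3,-3,0,0,0,0,1],[2,-2,0,0,0,0,1],[0,0,0,0,0,0,1]])

```text
clock: 7.7
position: [0.5161, 0.118, 0.3118]
ee_rot: [-0.001, 0.735, 0.679, 0.0]
contact_force: [0.6, -0.3, -2.2]
width: 0.0131
gripper_force: 43.1
```

servo_tool(increments=[[0,0,0,0,0,0,1],[0,0,0,0,0,0,1],[0,0,0,0,0,0,1],[0,0,0,0,0,0,1],[0,0,0,0,0,0,1]])

```text
clock: 8.2
position: [0.5196, 0.1148, 0.311]
ee_rot: [-0.0, 0.736, 0.677, -0.0]
contact_force: [-0.2, 0.7, -1.8]
width: 0.0129
gripper_force: 43.1
```

Run:
```python
from h import *
im,K=snap('wrist','w4',None,(800,500)); p,r=pose(); print(p,r.as_matrix()[:,1]); np.save('K4.npy',np.array([K[0],K[1],K[2],*K[3].ravel()])); print(manip.get_state()['width'])
```

```text
[0.51956577 0.11491155 0.3110624 ] [ 9.96504748e-01 -8.35354890e-02 -3.29259140e-04]
0.013590656805885146
```

View pics/w4.png

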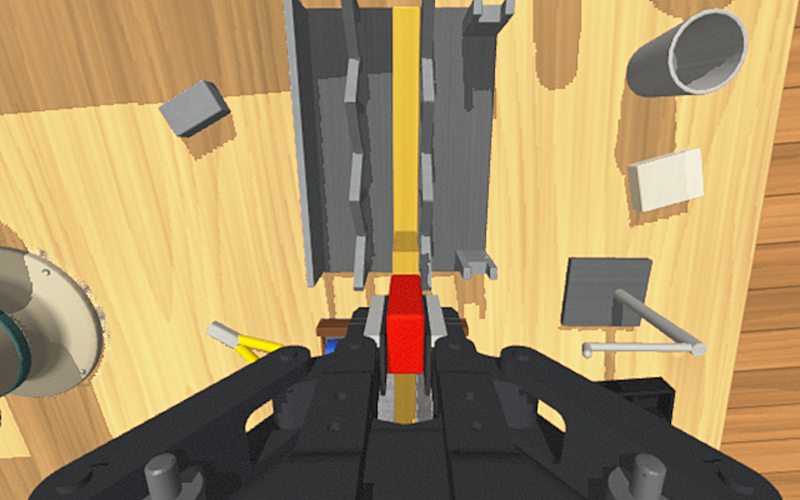

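Run:
```python
import cv2,numpy as np
a=cv2.imread('pics/w4.png'); A=cv2.resize(a[0:60,440:540],(600,360),interpolation=cv2.INTER_CUBIC)[:290]; B=cv2.resize(a[235:285,440:540],(600,300),interpolation=cv2.INTER_CUBIC)
cv2.imwrite('pics/w4c.png',np.vstack([A,B]))
```

```text
(no output)
```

View pics/w4c.png

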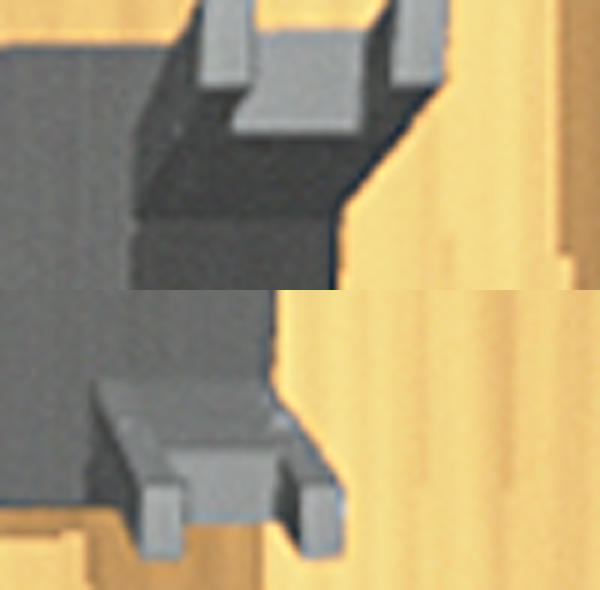

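Run:
```python
from h import *
k=np.load('K4.npy'); K=(k[0],k[1],k[2],k[3:].reshape(4,4))
A=back('w',(394.8,11.2),.078,K); B=back('w',(384.3,214.0),.078,K); C=back('w',(384.3,223.6),.078,K)
print(A,B,C,np.linalg.norm(A-B)); d=(A-B); yaw=np.degrees(np.arctan2(-d[0],d[1])); print('rack yaw',yaw)
r=down(yaw)
m=(A+B)/2; print('slots',m)
# plate top inner edge check
W=lambda u,v:(u/1.25,v/1.25)
P=back('w',W(297,0),.07,K);Q=back('w',W(316,284),.07,K);print('plate',P,Q)
ex=np.array([np.cos(np.radians(yaw)),np.sin(np.radians(yaw))]); o=m[:2]-.092*ex; print('rack origin',o,'plate x in rack',(P[:2]-o)@ex,(Q[:2]-o)@ex)
# grip offset along tool x: where the block top is relative to the pads
go([m[0],m[1],.20],r)
for u in [(405,278),(386,316),(423,316)]: print(r.inv().apply(back('w',W(*u),pose()[0][2]+.198-.1812,K)-pose()[0]))
f=lambda y: back('w',y,pose()[0][2]-.1812+.108,K)
print('bar far', f(W(405,10)), 'y tool yaw',)
```

```text
[0.61142504 0.28689175 0.078     ] [0.59336555 0.05574956 0.078     ] [0.59298429 0.04252337 0.078     ] 0.23184662311813878
rack yaw -4.467528977500639
slots [0.6023953  0.17132066 0.078     ]
plate [0.44115383 0.31443236 0.07      ] [0.41858722 0.04903171 0.07      ]
rack origin [0.51067483 0.17848691] plate x in rack -0.07989911592424745 -0.08172401729656474
at [0.5196 0.1149 0.3111] shift cm [ 6.31  7.79 11.1 ] turn [-0.   0.  -0.3] shift in goal axes [ 6.27  7.82 11.11]
[ 0.02625915  0.00024848 -0.0168    ]
[ 0.01247277 -0.00634043 -0.0168    ]
[ 0.01240187  0.00634845 -0.0168    ]
bar far [0.53077847 0.24705704 0.2378624 ] y tool yaw
```

servo_tool(increments=[[2.1,2.6,0,0,0,-0.3,1],[2.1,2.6,0,0,0,0,1],[2.1,2.6,0,0,0,0,1],[0,0,3,0,0,0,1],[0,0,3,0,0,0,1]])

```text
clock: 8.75
position: [0.6037, 0.1725, 0.2508]
ee_rot: [0.001, 0.734, 0.679, 0.001]
contact_force: [0.4, -0.0, -1.7]
width: 0.0134
gripper_force: 43.1
```

servo_tool(increments=[[0,0,3,0,0,0,1],[0,0,2,0,0,0,1],[0,0,0,0,0,0,1],[0,0,0,0,0,0,1],[0,0,0,0,0,0,1]])

```text
clock: 9.25
position: [0.6032, 0.1721, 0.203]
ee_rot: [0.001, 0.734, 0.679, 0.001]
contact_force: [1.0, 0.5, -1.5]
width: 0.0131
gripper_force: 43.1
```

Run:
```python
from h import *
im,K=snap('wrist','w5',None,(800,500)); go([.6024,.1713,.145],down(-4.47))
```

```text
at [0.6031 0.1721 0.2032] shift cm [-0.09 -0.09  5.82] turn [ 0.2 -0.1  0. ] shift in goal axes [-0.08 -0.07  5.82]
```

View pics/w5.png

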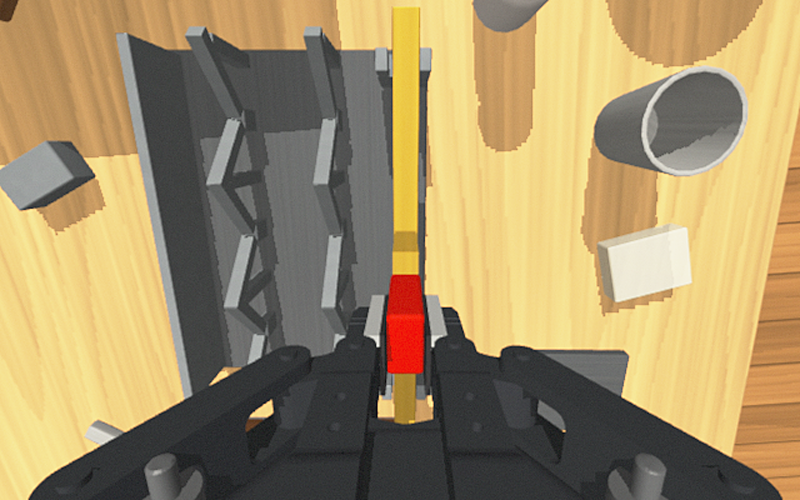

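servo_tool(increments=[[-0.1,-0.08,0.5,0,0,0,1],[0,0,1.5,0,0,0,1],[0,0,1.5,0,0,0,1],[0,0,1,0,0,0,1],[0,0,0.6,0,0,0,1]])

```text
clock: 9.8
position: [0.6008, 0.1709, 0.1497]
ee_rot: [-0.0, 0.734, 0.679, -0.0]
contact_force: [-0.1, -0.1, -2.2]
width: 0.0133
gripper_force: 43.1
```

servo_tool(increments=[[0,0,0.3,0,0,0,1],[0,0,0.2,0,0,0,1],[0,0,0.2,0,0,0,1],[0,0,0,0,0,0,1],[0,0,0,0,0,0,1]])

```text
clock: 10.3
position: [0.6015, 0.171, 0.1454]
ee_rot: [0.001, 0.734, 0.679, 0.001]
contact_force: [-1.4, -1.3, 6.4]
width: 0.013
gripper_force: 44.1
```

Run:
```python
from h import *
snap('wrist','w6',None,(800,500)); go([.6024,.1713,.145],down(-4.47)); print(manip.get_state()['contact_force'])
```

```text
at [0.6015 0.1711 0.1454] shift cm [0.03 0.08 0.04] turn [ 0.1 -0.   0. ] shift in goal axes [0.03 0.08 0.04]
[-1.3533946  -0.15011892  6.29744775]
```

servo_tool(increments=[[0,0,0,0,0,0,0.3],[0,0,0,0,0,0,-1],[0,0,0,0,0,0,-1],[0,0,0,0,0,0,-1],[0,0,-2,0,0,0,-1]])

```text
clock: 10.85
position: [0.5991, 0.1707, 0.1606]
ee_rot: [-0.002, 0.734, 0.679, -0.003]
contact_force: [-0.6, 0.4, 0.3]
width: 0.0837
gripper_force: 0.0
```

servo_tool(increments=[[0,0,-4,0,0,0,-1],[0,0,-4,0,0,0,-1],[0,0,-4,0,0,0,-1],[0,0,-4,0,0,0,-1],[-4.2,-1.2,0,0,0,0,-1]])

```text
clock: 11.35
position: [0.5902, 0.1336, 0.3295]
ee_rot: [0.003, 0.732, 0.681, 0.007]
contact_force: [0.8, -0.8, 0.5]
width: 0.0854
gripper_force: 0.0
```

servo_tool(increments=[[-4.2,-1.2,0,0,0,0,-1],[-4.2,-1.2,0,0,0,0,-1],[-4.2,-1.2,0,0,0,0,-1],[-4.2,-1.2,0,0,0,0,-1],[-4.2,-1.2,0,0,0,0,-1]])

```text
clock: 11.85
position: [0.509, -0.0761, 0.3233]
ee_rot: [0.0, 0.734, 0.679, 0.0]
contact_force: [1.0, -0.1, 1.1]
width: 0.0849
gripper_force: 0.0
```

servo_tool(increments=[[-4.2,-1.2,0,0,0,0,-1],[-4.2,-1.2,0,0,0,0,-1],[0,0,0,0,0,8.5,-1],[0,0,0,0,0,8.5,-1],[0,0,0,0,0,8.5,-1]])

```text
clock: 12.35
position: [0.4791, -0.1572, 0.3232]
ee_rot: [-0.0, 0.868, 0.497, 0.0]
contact_force: [0.6, -0.4, -0.5]
width: 0.0853
gripper_force: 0.0
```

servo_tool(increments=[[0,0,0,0,0,8.5,-1],[0,0,0,0,0,8.5,-1],[0,0,0,0,0,8.5,-1],[0,0,0,0,0,8.5,-1],[0,0,0,0,0,8.5,-1]])

```text
clock: 12.85
position: [0.4793, -0.1566, 0.3232]
ee_rot: [-0.0, 0.989, 0.15, -0.0]
contact_force: [-0.2, -0.2, -0.8]
width: 0.0852
gripper_force: 0.0
```

servo_tool(increments=[[0,0,0,0,0,8.5,-1],[0,0,0,0,0,8.5,-1],[0,0,0,0,0,5,-1],[0,0,0,0,0,0,-1],[0,0,0,0,0,0,-1]])

```text
clock: 13.35
position: [0.4793, -0.1565, 0.3232]
ee_rot: [-0.0, 0.999, -0.038, -0.0]
contact_force: [0.3, 0.5, -0.2]
width: 0.0852
gripper_force: 0.0
```

Run:
```python
from h import *
im,K=snap('wrist','w7',None,(800,500)); p,r=pose(); print(p,r.as_matrix()[:,1].round(3),np.round(manip.get_state()['qpos'],2)); np.save('K7.npy',np.array([K[0],K[1],K[2],*K[3].ravel()]))
hsv=cv2.cvtColor(im,cv2.COLOR_RGB2HSV); S,V=hsv[:,:,1],hsv[:,:,2]; H=hsv[:,:,0]
for n in ['bar_blue','bar_red']:
    for q in finder.silhouettes(n,'wrist')[:3]: 
        m=q['region'].astype(np.uint8); (c,wh,a)=cv2.minAreaRect(cv2.findNonZero(m)); print(n,round(q['p'],2),np.round(c,1),np.round(wh),round(a,1), back('wrist',c,.025,K).round(4))
```

```text
[ 0.47934919 -0.15652622  0.32323413] [-0.076 -0.997 -0.   ] [-0.45  0.13  1.49  0.    1.52  1.19]
bar_blue 0.98 [564.5 258. ] [ 34. 149.] 90.0 [ 0.3025 -0.5265  0.025 ]
bar_blue 0.81 [264.3 167.7] [107.  27.] 85.6 [ 0.4822 -0.0686  0.025 ]
bar_blue 0.57 [397.8 294.3] [90. 31.] 58.0 [ 0.2562 -0.2615  0.025 ]
bar_red 0.78 [378. 156.] [106.  26.] 90.0 [ 0.4868 -0.2348  0.025 ]
```

View pics/w7.png

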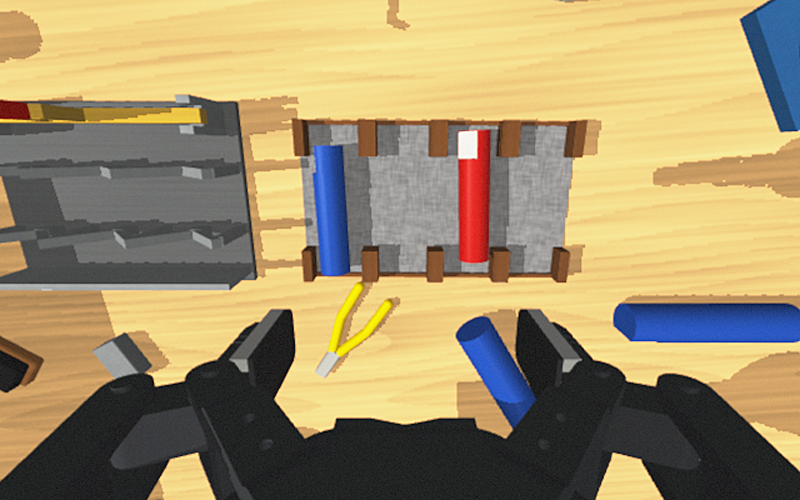

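servo_tool(increments=[[0.7,3.9,0,0,0,0,-1],[0.6,3.9,0,0,0,0,-1],[0,0,4,0,0,0,-1],[0,0,4,0,0,0,-1],[0,0,4,0,0,0,-1]])

```text
clock: 14.0
position: [0.4863, -0.2359, 0.2021]
ee_rot: [0.0, 0.999, -0.039, 0.001]
contact_force: [-0.2, -0.8, -0.4]
width: 0.0856
gripper_force: 0.0
```

servo_tool(increments=[[0,0,4,0,0,0,-1],[0,0,2,0,0,0,-1],[0,0,0,0,0,0,-1],[0,0,0,0,0,0,-1],[0,0,0,0,0,0,-1]])

```text
clock: 14.5
position: [0.4875, -0.2361, 0.145]
ee_rot: [0.001, 0.999, -0.039, 0.002]
contact_force: [-0.6, -0.7, 0.0]
width: 0.0855
gripper_force: 0.0
```

```bash
cat >> h.py <<'E'
def roll(im,K,z,color,near=None):   # fit bar: axis line from coloured+white pixels; flat angle from the white patch
    hsv=cv2.cvtColor(im,cv2.COLOR_RGB2HSV); H,S,V=cv2.split(hsv)
    col=((H<8)|(H>172)) if color=='red' else ((H>105)&(H<130))
    col=(col&(S>150)&(V>60)).astype(np.uint8)
    n,lab,st,ce=cv2.connectedComponentsWithStats(col)
    c=[i for i in range(1,n) if st[i,4]>150]
    i=max(c,key=lambda i:st[i,4]) if near is None else min(c,key=lambda i:np.hypot(*(ce[i]-near)))
    return (lab==i),st[i],ce[i],((S<40)&(V>200))
E
python3 - <<'E'
from h import *
im,K=snap('wrist','w8',None,(800,500)); p,r=pose(); print(p,r.as_matrix()[:,1].round(3)); np.save('K8.npy',np.array([K[0],K[1],K[2],*K[3].ravel()]))
m,st,ce,w=roll(im,K,0,'red'); print(st,ce)
w[:, :st[0]-15]=0; w[:, st[0]+st[2]+15:]=0; n,lab,s2,c2=cv2.connectedComponentsWithStats(w.astype(np.uint8)); j=1+np.argmax(s2[1:,4]); print(s2[j],c2[j], cv2.minAreaRect(cv2.findNonZero((lab==j).astype(np.uint8))))
E
```

```text
[ 0.48746793 -0.23602841  0.1451037 ] [-0.077 -0.997  0.002]
[ 303  114   45  171 5809] [327.09881219 204.59459459]
[302 115  21  38 710] [312.30985915 132.98169014] ((312.0, 133.5), (37.0, 20.0), 90.0)
```

View pics/w8.png

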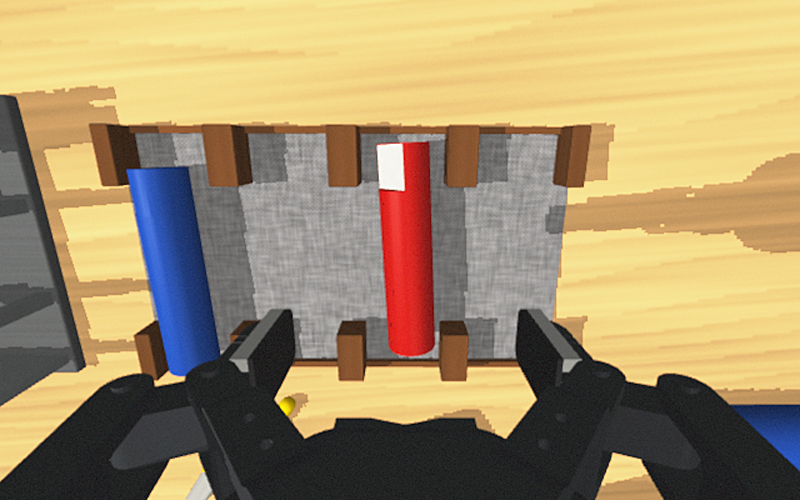

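Run:
```python
from h import *
k=np.load('K8.npy'); K=(k[0],k[1],k[2],k[3:].reshape(4,4)); W=lambda u,v:(u/1.25,v/1.25)
cam=-K[3][:3,:3].T@K[3][:3,3]; print('cam',cam)
a=back('w',W(405,192),.022,K); b=back('w',W(411.5,340),.022,K); print(a,b); d=b-a; print('axis yaw',np.degrees(np.arctan2(-d[1],-d[0])))
f=back('w',W(403,141),.030,K); n=back('w',W(411.5,357),.014,K); c=(f+n)/2; print('ends',f,n,np.linalg.norm(f-n)); 
m=(a+b)/2; print('mid',c)
yaw=np.degrees(np.arctan2(-d[1],-d[0])); go([c[0],c[1],.012],down(yaw-90))
```

```text
cam [ 0.55517588 -0.2407906   0.27892574]
[ 0.5254676  -0.23874454  0.022     ] [ 0.41240744 -0.23505336  0.022     ]
axis yaw -1.8699211734208971
ends [ 0.55896647 -0.24002564  0.03      ] [ 0.39283446 -0.23378204  0.014     ] 0.16701744146908967
mid [ 0.47590046 -0.23690384  0.022     ]
at [ 0.4875 -0.236   0.1451] shift cm [-1.19  0.15 13.31] turn [ 0.1 -0.2 -2.6] shift in goal axes [-1.15  0.13 13.31]
```

servo_tool(increments=[[-0.45,0.15,0,0,0,-2.6,-1],[0,0,3,0,0,0,-1],[0,0,3,0,0,0,-1],[0,0,3,0,0,0,-1],[0,0,2,0,0,0,-1]])

```text
clock: 15.05
position: [0.482, -0.2366, 0.033]
ee_rot: [0.0, 1.0, -0.016, 0.0]
contact_force: [0.2, -0.2, 0.1]
width: 0.0851
gripper_force: 0.0
```

servo_tool(increments=[[0,0,0,0,0,0,-1],[0,0,0,0,0,0,-1],[0,0,0,0,0,0,-1],[0,0,0,0,0,0,-1],[0,0,0,0,0,0,-1]])

```text
clock: 15.55
position: [0.4823, -0.2368, 0.0344]
ee_rot: [0.001, 1.0, -0.016, 0.001]
contact_force: [0.2, 0.6, 1.2]
width: 0.0853
gripper_force: 0.0
```

Run:
```python
from h import *
go([.483,-.2369,.014],down(-91.9)); print(manip.get_state()['contact_force'])
```

```text
at [ 0.4823 -0.2368  0.0344] shift cm [0.07 0.   2.04] turn [ 0.1 -0.1  0.1] shift in goal axes [0.07 0.   2.04]
[0.22379585 0.62004369 1.23278345]
```

servo_tool(increments=[[0,0,1.0,0,0,0,-1],[0,0,1.0,0,0,0,-1],[0,0,0,0,0,0,0],[0,0,0,0,0,0,0.5],[0,0,0,0,0,0,1]], squeeze=45)

```text
clock: 16.05
position: [0.4817, -0.2365, 0.0131]
ee_rot: [-0.0, 1.0, -0.016, -0.0]
contact_force: [0.4, -1.0, -0.6]
width: 0.0437
gripper_force: 0.0
```

servo_tool(increments=[[0,0,0,0,0,0,1],[0,0,0,0,0,0,1],[0,0,0,0,0,0,1],[0,0,0,0,0,0,1],[0,0,-2,0,0,0,1]])

```text
clock: 16.55
position: [0.4797, -0.2352, 0.0314]
ee_rot: [-0.002, 1.0, -0.016, -0.002]
contact_force: [-0.6, -0.2, -1.2]
width: 0.0348
gripper_force: 45.1
```

servo_tool(increments=[[0,0,-3,0,0,0,1],[0,0,-3,0,0,0,1],[0,0,-4,0,0,0,1],[0,0,-4,0,0,0,1],[0,0,-2,0,0,0,1]])

```text
clock: 17.05
position: [0.4827, -0.2371, 0.1968]
ee_rot: [0.001, 1.0, -0.016, 0.002]
contact_force: [0.1, -0.6, -1.1]
width: 0.0347
gripper_force: 45.1
```

Run:
```python
from h import *
im,K=snap('wrist','w9',None,(800,500)); s=manip.get_state(); print(s['width'],s['gripper_force'],s['contact_force'],s['moment']); go([.5037,.0888,.20],down(-94.47))
```

```text
0.03464556916365758 45.06576597690582 [ 0.27392217 -0.79542476  2.05797265] [-0.02656127 -0.04521444 -0.07369245]
at [ 0.4839 -0.2378  0.1989] shift cm [  0.93 -32.71  -0.26] turn [ 0.3 -0.5  2.6] shift in goal axes [ -0.57 -32.72  -0.11]
```

View pics/w9.png

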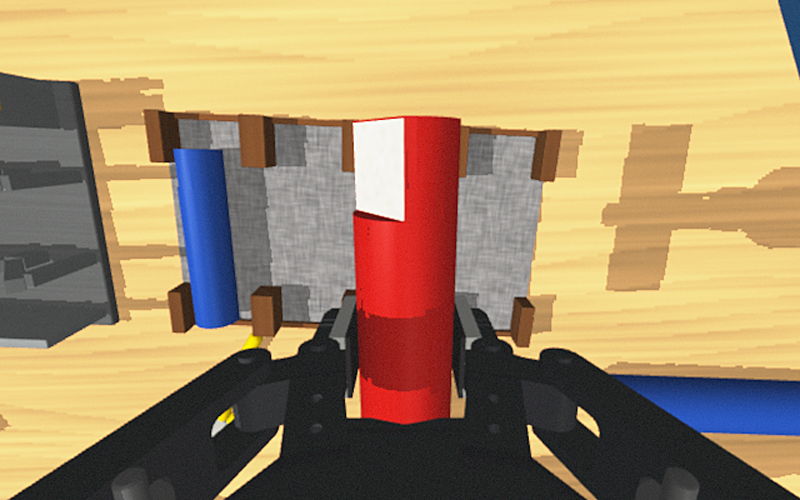

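servo_tool(increments=[[0.2,-4,0,0,0,2.6,1],[0.9,-4,0,0,0,0,1],[0,-4,0,0,0,0,1],[0,-4,0,0,0,0,1],[0,-4,0,0,0,0,1]])

```text
clock: 17.6
position: [0.5054, -0.036, 0.1919]
ee_rot: [-0.0, 0.999, -0.039, -0.001]
contact_force: [1.0, -0.5, -0.5]
width: 0.035
gripper_force: 45.2
```

servo_tool(increments=[[0,-4,0,0,0,0,1],[0,-4,0,0,0,0,1],[0,-4,0,0,0,0,1],[0,-0.7,0,0,0,0,1],[0,0,0,7.7,0,0,1]])

```text
clock: 18.1
position: [0.5154, 0.0943, 0.1923]
ee_rot: [-0.069, 0.997, -0.034, 0.002]
contact_force: [-0.5, -0.5, -1.6]
width: 0.0345
gripper_force: 45.5
```

servo_tool(increments=[[0,0,0,7.7,0,0,1],[0,0,0,7.7,0,0,1],[0,0,0,7.7,0,0,1],[0,0,0,7.7,0,0,1],[0,0,0,7.7,0,0,1]])

```text
clock: 18.6
position: [0.5161, 0.0876, 0.193]
ee_rot: [-0.394, 0.918, -0.036, 0.016]
contact_force: [-0.3, 0.1, -1.1]
width: 0.0347
gripper_force: 45.5
```

servo_tool(increments=[[0,0,0,7.7,0,0,1],[0,0,0,0,0,0,1],[0,0,0,0,0,0,1],[0,0,0,0,0,0,1],[0,0,0,0,0,0,1]])

```text
clock: 19.1
position: [0.5161, 0.0897, 0.1942]
ee_rot: [-0.452, 0.891, -0.033, 0.018]
contact_force: [0.6, 1.3, -1.0]
width: 0.035
gripper_force: 45.6
```

```bash
cat >> h.py <<'E'
def tilt(): 
    p,r=pose(); y=r.as_matrix()[:,1]; x=r.as_matrix()[:,0]; return 'tilt %.1f yaw_x %.1f pitch %.1f'%(np.degrees(np.arctan2(y[2],-y[1]*np.cos(0))),np.degrees(np.arctan2(x[1],x[0])),np.degrees(np.arcsin(x[2])))
def axis_to(target,offz,yaw=-94.47,t=0): # tool pose whose bar axis (tool z = offz) is at target
    r=down(yaw,t); go(np.array(target)-r.apply([0,0,offz]),r)
E
python3 - <<'E'
from h import *
print(tilt(),np.round(manip.get_state()['qpos'],2)); axis_to([.5037,.0888,.085],-.008,t=54)
E
```

```text
tilt -53.8 yaw_x -4.3 pitch 0.1 [-0.51  0.39  1.87  0.83  1.46  0.78]
at [0.5161 0.0897 0.1942] shift cm [-1.26  8.92  7.1 ] turn [0.2 0.  0.2] shift in goal axes [-1.23  8.95  7.07]
```

servo_tool(increments=[[-0.6,2.2,1.8,0,0,0,1],[-0.65,2.2,1.8,0,0,0,1],[0,2.2,1.8,0,0,0,1],[0,2.2,1.7,0.2,0,0,1],[0,0,0,0,0,0,1]])

```text
clock: 19.6
position: [0.5032, 0.0964, 0.0788]
ee_rot: [-0.454, 0.89, -0.034, 0.016]
contact_force: [0.2, 0.9, -1.3]
width: 0.0346
gripper_force: 45.6
```

servo_tool(increments=[[0,0,0,0,0,0,1],[0,0,0,0,0,0,1],[0,0,0,0,0,0,1],[0,0,0,0,0,0,1],[0,0,0,0,0,0,1]])

```text
clock: 20.1
position: [0.5044, 0.0952, 0.081]
ee_rot: [-0.454, 0.89, -0.034, 0.018]
contact_force: [-0.5, -0.4, -1.0]
width: 0.035
gripper_force: 45.6
```

Run:
```python
from h import *
im,K=snap('wrist','w10',None,(800,500));print(tilt(),np.round(manip.get_state()['contact_force'],1)); axis_to([.5037,.0888,.066],-.008,t=54)
```

```text
tilt -54.2 yaw_x -4.4 pitch 0.1 [ 0.   0.2 -1.8]
at [0.5043 0.0953 0.0808] shift cm [-0.01  1.58  1.14] turn [-0.1 -0.   0.1] shift in goal axes [-0.01  1.58  1.14]
```

View pics/w10.png

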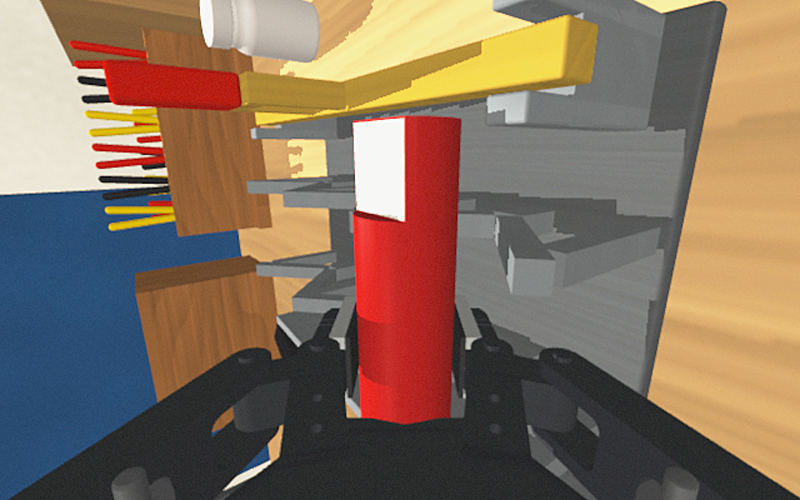

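servo_tool(increments=[[0,0.5,0.35,0,0,0,1],[0,0.5,0.35,0,0,0,1],[0,0.4,0.3,0,0,0,1],[0,0.2,0.15,0,0,0,1],[0,0,0,0,0,0,1]])

```text
clock: 20.65
position: [0.504, 0.0953, 0.0616]
ee_rot: [-0.456, 0.889, -0.034, 0.017]
contact_force: [-2.8, -5.5, 7.3]
width: 0.0345
gripper_force: 46.7
```

servo_tool(increments=[[0,0.1,0.07,0,0,0,1],[0,0,0,0,0,0,1],[0,0,0,0,0,0,1],[0,0,0,0,0,0,1],[0,0,0,0,0,0,1]])

```text
clock: 21.15
position: [0.504, 0.0953, 0.0615]
ee_rot: [-0.456, 0.889, -0.034, 0.018]
contact_force: [-3.2, -9.1, 13.0]
width: 0.0348
gripper_force: 47.2
```

Run:
```python
from h import *
print(tilt(),np.round(manip.get_state()['contact_force'],1)); axis_to([.5037,.0888,.065],-.008,t=54)
```

```text
tilt -54.4 yaw_x -4.4 pitch 0.0 [-3.2 -9.1 13. ]
at [0.504  0.0953 0.0615] shift cm [0.02 0.1  0.07] turn [-0.4  0.   0. ] shift in goal axes [0.02 0.1  0.07]
```

servo_tool(increments=[[0,-0.05,-0.05,0,0,0,1],[0,0,0,0,0,0,0.1],[0,0,0,0,0,0,0.0],[0,0,0,0,0,0,-0.2],[0,0,0,0,0,0,-0.3]])

```text
clock: 21.65
position: [0.5041, 0.0954, 0.0599]
ee_rot: [-0.455, 0.89, -0.035, 0.017]
contact_force: [0.2, 0.4, -0.5]
width: 0.0553
gripper_force: 0.0
```

servo_tool(increments=[[0,0,0,0,0,0,-0.3],[0,0,0,0,0,0,-0.3],[0,0,0,0,0,0,-0.3],[0,0,0,0,0,0,-0.3],[0,0,0,0,0,0,-0.3]])

```text
clock: 22.15
position: [0.5041, 0.0952, 0.0601]
ee_rot: [-0.454, 0.89, -0.035, 0.018]
contact_force: [-0.3, -0.1, -0.1]
width: 0.0553
gripper_force: 0.0
```

Run:
```python
from h import *
im,K=snap('wrist','w11',None,(800,500)); print(tilt(),np.round(manip.get_state()['contact_force'],1),manip.get_state()['width'])
m,st,ce,w=roll(im,K,0,'red',(325,200)); print(st,ce)
for row in (100,110,120,130,140,150,160,170,180,190,200):
    rr=np.nonzero(m[row])[0]; ww=np.nonzero(w[row,270:380])[0]+270; print(row,rr.min() if len(rr) else 0,rr.max() if len(rr) else 0, ww.min() if len(ww) else 0, ww.max() if len(ww) else 0)
```

```text
tilt -54.2 yaw_x -4.4 pitch 0.0 [-0.8 -0.   0.2] 0.05549032185763006
[  282    93    88   247 15764] [328.27518396 228.71269982]
100 328 369 283 326
110 328 368 283 326
120 328 368 283 326
130 328 368 283 326
140 328 367 284 326
150 328 367 284 326
160 328 366 285 326
170 283 366 298 326
180 283 366 0 0
190 283 365 0 0
200 284 364 0 0
```

servo_tool(increments=[[0,0,-2,0,0,0,-0.3],[0,0,-4,0,0,0,-0.3],[0,0,-4,0,0,0,-0.3],[0,-4,-3,0,0,0,-0.3],[0,-4,-3,0,0,0,-0.3]])

```text
clock: 22.7
position: [0.4976, 0.0117, 0.2199]
ee_rot: [-0.455, 0.89, -0.036, 0.017]
contact_force: [1.0, -0.9, -0.7]
width: 0.0556
gripper_force: 0.0
```

servo_tool(increments=[[0,0,0,-8,0,0,-1],[0,0,0,-8,0,0,-1],[0,0,0,-8,0,0,-1],[0,0,0,-8,0,0,-1],[0,0,0,-8,0,0,-1]])

```text
clock: 23.2
position: [0.4977, 0.0123, 0.2199]
ee_rot: [-0.12, 0.992, -0.039, 0.006]
contact_force: [-0.8, 0.1, -0.7]
width: 0.0858
gripper_force: 0.0
```

servo_tool(increments=[[0,0,0,-8,0,0,-1],[0,0,0,-6,0,0,-1],[0,-4,0,0,0,0,-1],[0,-4,0,0,0,0,-1],[0,0,0,0,0,0,-1]])

```text
clock: 23.7
position: [0.5033, 0.0969, 0.2188]
ee_rot: [-0.002, 0.999, -0.036, -0.0]
contact_force: [-0.7, -0.3, -0.3]
width: 0.0857
gripper_force: 0.0
```

servo_tool(increments=[[0,0,0,0,0,0,-1],[0,0,0,0,0,0,-1],[0,0,0,0,0,0,-1],[0,0,0,0,0,0,-1],[0,0,0,0,0,0,-1]])

```text
clock: 24.2
position: [0.5039, 0.0917, 0.2189]
ee_rot: [-0.001, 0.999, -0.04, 0.0]
contact_force: [0.5, 0.1, 0.2]
width: 0.0854
gripper_force: 0.0
```

Run:
```python
from h import *
im,K=snap('wrist','w12',None,(800,500)); print(tilt()); go([.5037,.0888,.12],down(-94.47))
m,st,ce,w=roll(im,K,0,'red',(325,200)); print(st,ce)
a=np.array([.5037,.0888]); ex=np.array([np.cos(np.radians(-4.47)),np.sin(np.radians(-4.47))])
for d in (.065,.055,.05,-.02,-.04): print(d,proj('wrist',[*(a+d*ex),.065],K).round(1))
for row in range(st[1],st[1]+st[3],8):
    rr=np.nonzero(m[row])[0]; ww=np.nonzero(w[row,st[0]-10:st[0]+st[2]+10])[0]+st[0]-10; print(row,rr.min() if len(rr) else 0,rr.max() if len(rr) else 0, ww.min() if len(ww) else 0, ww.max() if len(ww) else 0)
```

```text
tilt -0.1 yaw_x -4.5 pitch 0.0
at [0.504  0.0918 0.2189] shift cm [-0.    0.32  9.89] turn [-0.1 -0.  -0. ] shift in goal axes [-0.    0.3   9.89]
[ 309  107   38  157 4492] [327.17186109 196.19345503]
0.065 [[327.8 120.2]]
0.055 [[327.8 131.2]]
0.05 [[327.7 136.6]]
-0.02 [[327.5 207.3]]
-0.04 [[327.5 225.9]]
107 315 344 0 0
115 309 346 314 343
123 309 346 314 343
131 310 346 314 343
139 309 346 315 343
147 310 346 0 0
155 310 345 0 0
163 310 345 0 0
171 310 345 0 0
179 310 345 0 0
187 310 345 0 0
195 310 345 0 0
203 310 345 0 0
211 310 344 0 0
219 311 344 0 0
227 311 344 0 0
235 311 344 0 0
243 311 344 0 0
251 311 344 0 0
259 313 342 0 0
```

View pics/w12.png

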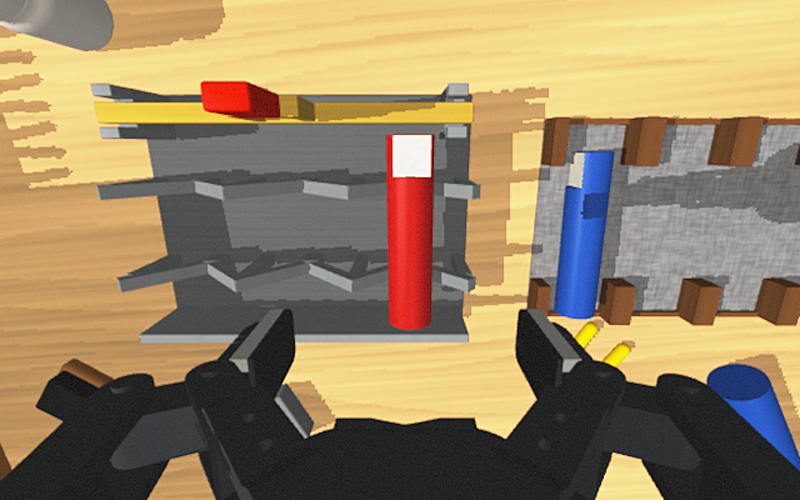

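servo_tool(increments=[[-0.9,4,0,0,0,0,-1],[0,4,0,0,0,0,-1],[0,4,0,0,0,0,-1],[0,4,0,0,0,0,-1],[0,0.1,3,0,0,0,-1]])

```text
clock: 24.75
position: [0.4855, -0.0728, 0.1918]
ee_rot: [0.002, 0.999, -0.041, 0.005]
contact_force: [0.4, 0.6, -1.1]
width: 0.0856
gripper_force: 0.0
```

servo_tool(increments=[[0,0,3,0,0,0,-1],[0,0,2,0,0,0,-1],[0,0,0,0,0,0,-1],[0,0,0,0,0,0,-1],[0,0,0,0,0,0,-1]])

```text
clock: 25.25
position: [0.4836, -0.0675, 0.1399]
ee_rot: [-0.001, 0.999, -0.039, 0.001]
contact_force: [0.2, -0.6, 1.1]
width: 0.0852
gripper_force: 0.0
```

Run:
```python
from h import *
im,K=snap('wrist','w13',None,(800,500)); p,r=pose(); print(p,tilt())
m,st,ce,w=roll(im,K,0,'blue',(325,200)); print(st,ce)
L=[]
for row in range(st[1],st[1]+st[3],8):
    rr=np.nonzero(m[row])[0]; print(row,rr.min(),rr.max(),end='; '); L.append([(rr.min()+rr.max())/2,row])
L=[l for l in L if st[1]+st[3]*.35<l[1]<st[1]+st[3]*.85]
P=np.array([back('w',l,.022,K) for l in L]); c=np.polyfit(P[:,0],P[:,1],1); yaw=np.degrees(np.arctan(c[0]))
f=back('w',(ce[0],st[1]),.037,K);n=back('w',(ce[0],st[1]+st[3]),.035,K); xm=(f[0]+n[0])/2; print('ends',f,n,'mid',xm,np.polyval(c,xm),yaw)
go([xm,np.polyval(c,xm),.014],down(yaw-90))
```

```text
[ 0.48357686 -0.06743069  0.1399975 ] tilt -0.1 yaw_x -4.4 pitch 0.2
[ 305  113   41  174 6536] [326.41753366 199.08522032]
113 311 345; 121 311 345; 129 311 345; 137 311 345; 145 311 345; 153 305 345; 161 305 345; 169 305 345; 177 306 345; 185 306 345; 193 306 345; 201 306 345; 209 307 345; 217 307 345; 225 307 345; 233 308 345; 241 308 345; 249 308 345; 257 309 345; 265 309 345; 273 309 345; 281 311 343; ends [ 0.5544562  -0.07424251  0.037     ] [ 0.40363338 -0.06295258  0.035     ] mid 0.47904479098170727 -0.06811496991670882 -3.2786663235822413
at [ 0.4836 -0.0674  0.14  ] shift cm [-0.48  0.12 12.6 ] turn [-0.1 -0.2 -1.2] shift in goal axes [-0.45  0.09 12.6 ]
```

View pics/w13.png

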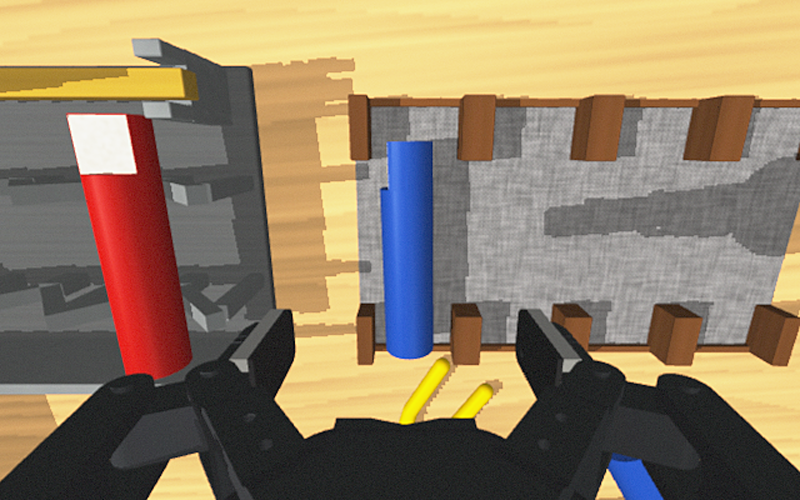

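servo_tool(increments=[[-0.48,0.12,0,0,0,-1.2,-1],[0,0,3,0,0,0,-1],[0,0,3,0,0,0,-1],[0,0,3,0,0,0,-1],[0,0,2,0,0,0,-1]])

```text
clock: 25.8
position: [0.4769, -0.0676, 0.0277]
ee_rot: [-0.001, 1.0, -0.028, -0.0]
contact_force: [0.3, -0.4, 0.0]
width: 0.0853
gripper_force: 0.0
```

servo_tool(increments=[[0,0,1,0,0,0,-1],[0,0,0,0,0,0,-1],[0,0,0,0,0,0,-1],[0,0,0,0,0,0,-1],[0,0,0,0,0,0,-1]])

```text
clock: 26.3
position: [0.4785, -0.068, 0.0197]
ee_rot: [-0.001, 1.0, -0.028, 0.001]
contact_force: [-0.3, -0.1, 1.0]
width: 0.0851
gripper_force: 0.0
```

Run:
```python
from h import *
go([.479,-.0681,.014],down(-93.3)); print(manip.get_state()['contact_force'])
```

```text
at [ 0.4785 -0.068   0.0197] shift cm [0.05 0.   0.57] turn [-0.1 -0.1  0.1] shift in goal axes [0.06 0.   0.57]
[-0.3368143  -0.05583498  1.02996845]
```

servo_tool(increments=[[0,0,0.6,0,0,0,-1],[0,0,0,0,0,0,-0.5],[0,0,0,0,0,0,0],[0,0,0,0,0,0,0.5],[0,0,0,0,0,0,1]])

```text
clock: 26.8
position: [0.4777, -0.0678, 0.0128]
ee_rot: [-0.001, 1.0, -0.028, 0.0]
contact_force: [0.6, -0.4, 1.3]
width: 0.0349
gripper_force: 44.7
```

servo_tool(increments=[[0,0,0,0,0,0,1],[0,0,0,0,0,0,1],[0,0,0,0,0,0,1],[0,0,0,0,0,0,1],[0,0,-2,0,0,0,1]])

```text
clock: 27.3
position: [0.4756, -0.0672, 0.0308]
ee_rot: [-0.002, 1.0, -0.028, -0.003]
contact_force: [-0.0, -0.4, -1.9]
width: 0.0342
gripper_force: 45.1
```

servo_tool(increments=[[0,0,-4,0,0,0,1],[0,0,-4,0,0,0,1],[0,0,-4,0,0,0,1],[0,0,-4,0,0,0,1],[0,0,-3,0,0,1.2,1]])

```text
clock: 27.8
position: [0.4779, -0.0682, 0.2248]
ee_rot: [-0.001, 0.999, -0.039, 0.001]
contact_force: [0.7, -0.1, -1.7]
width: 0.0349
gripper_force: 45.1
```

servo_tool(increments=[[0.4,-4,0,0,0,0,1],[0.5,-4,0,0,0,0,1],[0.5,-4,0,0,0,0,1],[0.5,-4,0,0,0,0,1],[0,-4,0,0,0,0,1]])

```text
clock: 28.3
position: [0.5124, 0.1314, 0.2223]
ee_rot: [-0.001, 0.999, -0.039, -0.0]
contact_force: [0.2, -0.6, -0.9]
width: 0.0346
gripper_force: 45.3
```

servo_tool(increments=[[0,-4,0,0,0,0,1],[0,-4,0,0,0,0,1],[0,-4,0,0,0,0,1],[0,-1.8,0,0,0,0,1],[0,0,0,8,0,0,1]])

```text
clock: 28.8
position: [0.5224, 0.2742, 0.2222]
ee_rot: [-0.073, 0.997, -0.034, 0.002]
contact_force: [-0.6, -1.0, -1.7]
width: 0.0344
gripper_force: 45.5
```

servo_tool(increments=[[0,0,0,8,0,0,1],[0,0,0,8,0,0,1],[0,0,0,8,0,0,1],[0,0,0,8,0,0,1],[0,0,0,8,0,0,1]])

```text
clock: 29.3
position: [0.5229, 0.2662, 0.2236]
ee_rot: [-0.409, 0.912, -0.036, 0.017]
contact_force: [0.7, -0.4, -2.6]
width: 0.035
gripper_force: 45.5
```

servo_tool(increments=[[0,0,0,0,0,0,1],[0,0,0,0,0,0,1],[0,0,0,0,0,0,1],[0,0,0,0,0,0,1],[0,0,0,0,0,0,1]])

```text
clock: 29.8
position: [0.5226, 0.2684, 0.2241]
ee_rot: [-0.407, 0.913, -0.034, 0.016]
contact_force: [0.1, 0.3, -1.4]
width: 0.0346
gripper_force: 45.7
```

Run:
```python
from h import *
im,K=snap('wrist','w14',None,(800,500)); s=manip.get_state(); print(tilt(),np.round(s['qpos'],2),s['width'],s['gripper_force']); axis_to([.5177,.2682,.085],-.008,t=48)
m,st,ce,w=roll(im,K,0,'blue',(325,250)); print(st,ce)
for row in range(st[1],st[1]+110,10):
    rr=np.nonzero(m[row])[0]; ww=np.nonzero(w[row,270:380])[0]+270; print(row,rr.min(),rr.max(),ww.min() if len(ww) else 0, ww.max() if len(ww) else 0)
```

```text
tilt -48.1 yaw_x -4.3 pitch 0.1 [-0.13  0.28  1.86  0.91  1.24  1.09] 0.03433783882221363 45.697723031044006
at [0.5225 0.2683 0.2239] shift cm [-0.51 10.36 10.05] turn [-0.1  0.   0.2] shift in goal axes [-0.48 10.35 10.06]
[  282    90    87   250 18700] [325.62823529 212.96240642]
90 326 326 0 0
100 293 367 0 0
110 293 367 0 0
120 294 367 0 0
130 294 366 0 0
140 294 366 0 0
150 294 366 0 0
160 295 365 0 0
170 282 365 0 0
180 283 364 0 0
190 283 364 0 0
```

servo_tool(increments=[[-0.5,2.1,2,0,0,0,1],[0,2.1,2,0,0,0,1],[0,2.1,2,0,0,0,1],[0,2.1,2,0,0,0,1],[0,2,2,0,0,0,1]])

```text
clock: 30.35
position: [0.5185, 0.2731, 0.0783]
ee_rot: [-0.407, 0.913, -0.035, 0.017]
contact_force: [0.1, -0.3, -1.8]
width: 0.0345
gripper_force: 45.7
```

servo_tool(increments=[[0,0,0,0,0,0,1],[0,0,0,0,0,0,1],[0,0,0,0,0,0,1],[0,0,0,0,0,0,1],[0,0,0,0,0,0,1]])

```text
clock: 30.85
position: [0.5187, 0.2727, 0.0803]
ee_rot: [-0.407, 0.912, -0.035, 0.017]
contact_force: [-0.9, -0.9, -2.2]
width: 0.0346
gripper_force: 45.7
```

Run:
```python
from h import *
print(tilt(),np.round(manip.get_state()['contact_force'],1)); axis_to([.5177,.2682,.066],-.008,t=48)
```

```text
tilt -48.2 yaw_x -4.4 pitch 0.1 [-0.9 -0.9 -2.2]
at [0.5187 0.2727 0.0803] shift cm [-0.07  1.37  1.41] turn [-0.1 -0.1  0.1] shift in goal axes [-0.07  1.37  1.42]
```

servo_tool(increments=[[0,0.5,0.5,0,0,0,1],[0,0.5,0.5,0,0,0,1],[0,0.3,0.3,0,0,0,1],[0,0.08,0.1,0,0,0,1],[0,0,0,0,0,0,1]])

```text
clock: 31.35
position: [0.5179, 0.2737, 0.0595]
ee_rot: [-0.408, 0.912, -0.036, 0.015]
contact_force: [-2.0, -3.7, 3.6]
width: 0.0345
gripper_force: 46.5
```

servo_tool(increments=[[0,0,0,0,0,0,1],[0,0,0,0,0,0,1],[0,0,0,0,0,0,0.1],[0,0,0,0,0,0,0],[0,0,0,0,0,0,-0.3]])

```text
clock: 31.85
position: [0.5183, 0.2741, 0.0593]
ee_rot: [-0.407, 0.912, -0.035, 0.016]
contact_force: [0.2, 0.3, 0.6]
width: 0.0547
gripper_force: 0.0
```

servo_tool(increments=[[0,0,0,0,0,0,-0.3],[0,0,0,0,0,0,-0.3],[0,0,-2,0,0,0,-0.3],[0,0,-4,0,0,0,-0.3],[0,0,-4,0,0,0,-0.3]])

```text
clock: 32.35
position: [0.5116, 0.1994, 0.1265]
ee_rot: [-0.407, 0.912, -0.035, 0.015]
contact_force: [1.3, 0.2, 0.0]
width: 0.0555
gripper_force: 0.0
```

servo_tool(increments=[[0,-3.5,-3.5,-8,0,0,-1],[0,0,0,-8,0,0,-1],[0,0,0,-8,0,0,-1],[0,0,0,-8,0,0,-1],[0,0,0,-8,0,0,-1]])

```text
clock: 32.85
position: [0.5125, 0.1974, 0.1698]
ee_rot: [-0.078, 0.996, -0.038, 0.004]
contact_force: [-0.4, 0.2, -0.7]
width: 0.0854
gripper_force: 0.0
```

servo_tool(increments=[[0,0,0,-8,0,0,-1],[0,-4,0,0,0,0,-1],[0,-4,0,0,0,0,-1],[0,0,0,0,0,0,-1],[0,0,0,0,0,0,-1]])

```text
clock: 33.35
position: [0.5174, 0.2782, 0.1696]
ee_rot: [-0.01, 0.999, -0.036, -0.001]
contact_force: [0.3, 0.8, 0.2]
width: 0.0849
gripper_force: 0.0
```

servo_tool(increments=[[0,0,0,0,0,0,-1],[0,0,0,0,0,0,-1],[0,0,0,0,0,0,-1],[0,0,0,0,0,0,-1],[0,0,0,0,0,0,-1]])

```text
clock: 33.85
position: [0.5183, 0.277, 0.1702]
ee_rot: [-0.011, 0.999, -0.038, -0.0]
contact_force: [-0.6, -0.5, 0.5]
width: 0.0852
gripper_force: 0.0
```

Run:
```python
from h import *
im,K=snap('wrist','w15',None,(800,500)); print(tilt()); axis_to([.5177,.2682,.065],-.011)
m,st,ce,w=roll(im,K,0,'blue',(325,200)); print(st,ce)
for row in range(st[1],st[1]+st[3],8):
    rr=np.nonzero(m[row])[0]; ww=np.nonzero(w[row,st[0]-10:st[0]+st[2]+10])[0]+st[0]-10; print(row,rr.min() if len(rr) else 0,rr.max() if len(rr) else 0, ww.min() if len(ww) else 0, ww.max() if len(ww) else 0)
```

```text
tilt -1.2 yaw_x -4.3 pitch -0.1
at [0.5182 0.2771 0.1701] shift cm [ 0.03  1.15 11.59] turn [-1.2  0.1  0.2] shift in goal axes [ 0.02  0.89 11.61]
[ 317  103   46  187 6728] [339.23914982 204.58442331]
103 343 343 0 0
111 344 362 317 343
119 344 362 317 343
127 344 361 317 342
135 344 361 317 342
143 344 361 317 342
151 317 360 0 0
159 317 360 0 0
167 317 360 0 0
175 317 359 0 0
183 317 359 0 0
191 317 359 0 0
199 317 358 0 0
207 317 358 0 0
215 317 358 0 0
223 317 358 0 0
231 317 357 0 0
239 317 357 0 0
247 317 357 0 0
255 317 357 0 0
263 317 356 0 0
271 317 356 0 0
279 317 356 0 0
287 325 350 0 0
```

View pics/w15.png

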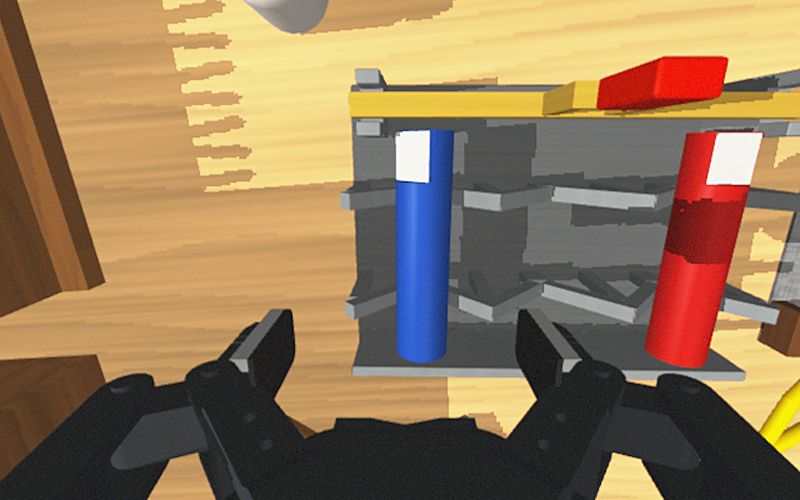

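servo_tool(increments=[[0,-2.5,0,-7.5,0,0,-0.3],[0,-2.5,0,-7.5,0,0,-0.3],[0,0,0,-7.5,0,0,-0.3],[0,0,0,-7.5,0,0,-0.3],[0,0,0,-7.6,0,0,-0.3]])

```text
clock: 34.4
position: [0.5222, 0.3282, 0.1686]
ee_rot: [0.313, 0.949, -0.035, -0.011]
contact_force: [0.7, -0.4, -0.5]
width: 0.0554
gripper_force: 0.0
```

servo_tool(increments=[[0,0,0,-7.6,0,0,-0.3],[0,0,0,0,0,0,-0.3],[0,0,0,0,0,0,-0.3],[0,0,0,0,0,0,-0.3],[0,0,0,0,0,0,-0.3]])

```text
clock: 34.9
position: [0.5223, 0.3262, 0.1698]
ee_rot: [0.373, 0.927, -0.035, -0.014]
contact_force: [-0.1, 0.5, -0.1]
width: 0.0555
gripper_force: 0.0
```

Run:
```python
from h import *
print(tilt(),np.round(manip.get_state()['qpos'],2)); axis_to([.5177,.2682,.065],.069,t=-44)
im,K=snap('wrist','w16',None,(800,500))
m,st,ce,w=roll(im,K,0,'blue',(325,200)); print(st,ce)
for row in range(st[1]+4,st[1]+st[3],20):
    rr=np.nonzero(m[row])[0]; print(row,rr.min(),rr.max())
ex=np.array([np.cos(np.radians(-4.47)),np.sin(np.radians(-4.47))])
for d in (.07,.04,0,-.03): print(d,proj('w',[*(np.array([.5177,.2682])+d*ex),.065],K).round(1))
```

```text
tilt 43.9 yaw_x -4.4 pitch 0.0 [ 0.73  0.7   1.2  -0.52  1.81  2.4 ]
at [0.5223 0.3262 0.1698] shift cm [-0.01 -3.08  4.69] turn [-0.2 -0.1  0.1] shift in goal axes [-0.01 -3.1   4.68]
[ 265  105   46  179 5722] [289.94058022 207.40859839]
109 266 308
129 266 308
149 267 308
169 268 309
189 269 309
209 270 309
229 271 309
249 272 310
269 273 310
0.07 [[287.6 114.7]]
0.04 [[288.7 152.1]]
0 [[290.1 198.3]]
-0.03 [[291.1 230.5]]
```

servo_tool(increments=[[0,-3.1,0,0,0,0,-0.3],[0,0,3,0,0,0,-0.3],[0,0,3,0,0,0,-0.3],[0,0,3,0,0,0,-0.3],[0,0,0,0,0,0,-0.3]])

```text
clock: 35.45
position: [0.5171, 0.2836, 0.0807]
ee_rot: [0.375, 0.926, -0.035, -0.017]
contact_force: [-0.0, -0.8, -0.5]
width: 0.0559
gripper_force: 0.0
```

servo_tool(increments=[[0,0,0,0,0,0,-0.3],[0,0,0,0,0,0,-0.3],[0,0,0,0,0,0,-0.3],[0,0,0,0,0,0,-0.3],[0,0,0,0,0,0,-0.3]])

```text
clock: 35.95
position: [0.5189, 0.2878, 0.0819]
ee_rot: [0.374, 0.927, -0.034, -0.014]
contact_force: [0.1, 0.3, 0.2]
width: 0.0554
gripper_force: 0.0
```

Run:
```python
from h import *
print(tilt(),np.round(manip.get_state()['contact_force'],1)); axis_to([.5177,.2682,.065],-.009,t=-44)
im,K=snap('wrist','w17',None,(800,500))
m,st,ce,w=roll(im,K,0,'blue',(325,200))
for row in range(st[1]+4,st[1]+st[3],20):
    rr=np.nonzero(m[row])[0]; ww=np.nonzero(w[row,260:390])[0]+260; print(row,rr.min(),rr.max(),ww.min() if len(ww) else 0, ww.max() if len(ww) else 0)
```

```text
tilt 44.0 yaw_x -4.2 pitch -0.1 [0.1 0.3 0.2]
at [0.5189 0.2878 0.0819] shift cm [0.03 0.24 3.48] turn [-0.1 -0.1  0.2] shift in goal axes [0.04 0.24 3.48]
101 360 364 309 358
121 296 364 302 357
141 297 363 302 356
161 297 362 0 0
181 298 361 0 0
201 298 360 262 268
221 299 360 0 0
241 299 359 0 0
261 299 358 0 0
281 300 357 0 0
301 300 357 0 0
321 301 356 0 0
```

servo_tool(increments=[[0,0.3,0,0,0,0,-0.3],[0,0,1.5,0,0,0,-0.3],[0,0,1.5,0,0,0,-0.3],[0,0,0.6,0,0,0,-0.3],[0,0,0,0,0,0,-0.3]])

```text
clock: 36.5
position: [0.5163, 0.2594, 0.0574]
ee_rot: [0.374, 0.926, -0.034, -0.015]
contact_force: [0.0, -0.4, -0.6]
width: 0.0556
gripper_force: 0.0
```

servo_tool(increments=[[0,0,0,0,0,0,-0.3],[0,0,0,0,0,0,-0.3],[0,0,0,0,0,0,-0.3],[0,0,0,0,0,0,-0.3],[0,0,0,0,0,0,-0.3]])

```text
clock: 37.0
position: [0.5167, 0.2603, 0.0579]
ee_rot: [0.374, 0.927, -0.034, -0.015]
contact_force: [-0.4, -0.7, -0.2]
width: 0.0555
gripper_force: 0.0
```

Run:
```python
from h import *
print(tilt(),np.round(manip.get_state()['contact_force'],1)); axis_to([.5177,.2682,.065],-.009,t=-44)
im,K=snap('wrist','w18',None,(800,500))
m,st,ce,w=roll(im,K,0,'blue',(325,200))
for row in range(st[1]+4,st[1]+st[3],20):
    rr=np.nonzero(m[row])[0]; ww=np.nonzero(w[row,260:390])[0]+260; print(row,rr.min(),rr.max(),ww.min() if len(ww) else 0, ww.max() if len(ww) else 0)
```

```text
tilt 44.0 yaw_x -4.3 pitch -0.1 [-0.4 -0.7 -0.2]
at [0.5167 0.2603 0.0579] shift cm [ 0.04 -0.07 -0.16] turn [-0.1 -0.1  0.2] shift in goal axes [ 0.04 -0.07 -0.16]
94 363 369 292 360
114 279 368 286 359
134 280 367 287 359
154 281 366 287 358
174 282 365 0 0
194 282 364 0 0
214 283 364 0 0
234 284 363 0 0
254 285 362 0 0
274 286 361 0 0
294 286 360 0 0
314 287 359 0 0
334 298 355 0 0
```

servo_tool(increments=[[0,0,0,0,0,0,0],[0,0,0,0,0,0,0.5],[0,0,0,0,0,0,1],[0,0,0,0,0,0,1],[0,0,0,0,0,0,1]])

```text
clock: 37.55
position: [0.5167, 0.2604, 0.0578]
ee_rot: [0.374, 0.927, -0.034, -0.015]
contact_force: [0.5, 1.4, 0.2]
width: 0.0346
gripper_force: 44.7
```

servo_tool(increments=[[0,0,0,0,0,0,1],[0,0,0,0,0,0,1],[0,1.4,-1.45,0,0,0,1],[0,1.4,-1.45,0,0,0,1],[0,0,0,0,0,0,1]])

```text
clock: 38.05
position: [0.5177, 0.2603, 0.0999]
ee_rot: [0.373, 0.927, -0.035, -0.013]
contact_force: [0.6, 0.0, -0.9]
width: 0.0348
gripper_force: 44.9
```

servo_tool(increments=[[0,0,0,7.5,0,0,1],[0,0,0,7.5,0,0,1],[0,0,0,7.5,0,0,1],[0,0,0,7.5,0,0,1],[0,0,0,7.5,0,0,1]])

```text
clock: 38.55
position: [0.5163, 0.26, 0.0976]
ee_rot: [0.054, 0.998, -0.037, -0.003]
contact_force: [-0.1, -0.3, -2.2]
width: 0.0347
gripper_force: 45.1
```

servo_tool(increments=[[0,0,0,7.5,0,0,1],[0,0,0,0,0,0,1],[0,0,0,0,0,0,1],[0,0,0,0,0,0,1],[0,0,0,0,0,0,1]])

```text
clock: 39.05
position: [0.5166, 0.2612, 0.0974]
ee_rot: [-0.009, 0.999, -0.036, -0.001]
contact_force: [0.0, 0.2, -0.1]
width: 0.0346
gripper_force: 45.3
```

Run:
```python
from h import *
s=manip.get_state(); print(tilt(),np.round(s['contact_force'],1),s['width'],s['gripper_force']); axis_to([.5177,.2682,.066],-.010,t=1)
im,K=snap('wrist','w19',None,(800,500))
m,st,ce,w=roll(im,K,0,'blue',(325,200))
for row in range(st[1]+4,st[1]+st[3],20):
    rr=np.nonzero(m[row])[0]; ww=np.nonzero(w[row,260:390])[0]+260; print(row,rr.min(),rr.max(),ww.min() if len(ww) else 0, ww.max() if len(ww) else 0)
```

```text
tilt -1.0 yaw_x -4.2 pitch -0.1 [ 0.   0.2 -0.1] 0.0345833534458182 45.33621847629547
at [0.5166 0.2612 0.0974] shift cm [ 0.07 -0.65  4.15] turn [0.  0.1 0.3] shift in goal axes [ 0.05 -0.65  4.15]
94 279 369 286 362
114 280 368 287 361
134 281 368 287 361
154 281 367 288 360
174 282 366 0 0
194 283 365 0 0
214 283 364 0 0
234 284 363 0 0
254 285 363 0 0
274 286 362 0 0
294 286 361 0 0
314 287 360 0 0
334 288 354 0 0
```

servo_tool(increments=[[0,-0.65,0,0,0,0,1],[0,0,1.8,0,0,0,1],[0,0,1.6,0,0,0,1],[0,0,0.3,0,0,0,1],[0,0,0.2,0,0,0,1]])

```text
clock: 39.6
position: [0.517, 0.2679, 0.0588]
ee_rot: [-0.009, 0.999, -0.037, -0.001]
contact_force: [0.9, 0.0, -1.4]
width: 0.0347
gripper_force: 45.3
```

servo_tool(increments=[[0,0,0.15,0,0,0,1],[0,0,0,0,0,0,1],[0,0,0,0,0,0,1],[0,0,0,0,0,0,1],[0,0,0,0,0,0,1]])

```text
clock: 40.1
position: [0.5174, 0.2673, 0.058]
ee_rot: [-0.009, 0.999, -0.037, -0.0]
contact_force: [-0.3, -0.4, -1.1]
width: 0.0352
gripper_force: 45.3
```

Run:
```python
from h import *
s=manip.get_state(); print(tilt(),np.round(s['contact_force'],1),s['width'],s['gripper_force']); axis_to([.5177,.2682,.065],-.010,t=1)
```

```text
tilt -1.1 yaw_x -4.3 pitch -0.1 [-0.3 -0.4 -1.1] 0.0351811477223083 45.33676564693451
at [0.5174 0.2673 0.058 ] shift cm [ 0.03 -0.1   0.3 ] turn [-0.1  0.1  0.2] shift in goal axes [ 0.03 -0.11  0.3 ]
```

servo_tool(increments=[[0,-0.05,0.15,0,0,0,1],[0,0,0.15,0,0,0,1],[0,0,0,0,0,0,1],[0,0,0,0,0,0,1],[0,0,0,0,0,0,1]])

```text
clock: 40.6
position: [0.5173, 0.2678, 0.0549]
ee_rot: [-0.009, 0.999, -0.037, -0.0]
contact_force: [0.2, -1.2, 2.1]
width: 0.0347
gripper_force: 45.5
```

servo_tool(increments=[[0,0,0.1,0,0,0,1],[0,0,0.05,0,0,0,1],[0,0,0,0,0,0,1],[0,0,0,0,0,0,1],[0,0,0,0,0,0,1]])

```text
clock: 41.1
position: [0.5174, 0.2678, 0.0548]
ee_rot: [-0.009, 0.999, -0.037, -0.0]
contact_force: [-3.5, -2.2, 10.5]
width: 0.0349
gripper_force: 46.6
```

servo_tool(increments=[[0,0,-0.1,0,0,0,1],[0,0,0,0,0,0,0.12],[0,0,0,0,0,0,0.05],[0,0,0,0,0,0,-0.3],[0,0,0,0,0,0,-0.4]])

```text
clock: 41.6
position: [0.5172, 0.2679, 0.0539]
ee_rot: [-0.009, 0.999, -0.037, -0.001]
contact_force: [-0.9, 0.4, -0.7]
width: 0.0594
gripper_force: 0.0
```

servo_tool(increments=[[0,0,0,0,0,0,-0.4],[0,0,-2,0,0,0,-0.4],[0,0,-3,0,0,0,-0.4],[0,0,-4,0,0,0,-0.4],[0,0,-4,0,0,0,-1]])

```text
clock: 42.1
position: [0.5168, 0.2653, 0.185]
ee_rot: [-0.009, 0.999, -0.037, -0.001]
contact_force: [1.0, 0.3, -0.0]
width: 0.0727
gripper_force: 0.0
```

servo_tool(increments=[[0,0,0,0,0,0,-1],[0,0,0,0,0,0,-1],[0,0,0,0,0,0,-1],[0,0,0,0,0,0,-1],[0,0,0,0,0,0,-1]])

```text
clock: 42.6
position: [0.5166, 0.2653, 0.1827]
ee_rot: [-0.009, 0.999, -0.037, -0.002]
contact_force: [0.2, -0.5, 0.1]
width: 0.0856
gripper_force: 0.0
```

```bash
cat > chk.py <<'E'
from h import *
from scipy.optimize import least_squares
def flat_angle(im,K,c,color):   # fit flat roll: project white patch corners vs observed white-column extents
    ex=np.array([np.cos(np.radians(-4.47)),np.sin(np.radians(-4.47)),0]); ey=np.array([-ex[1],ex[0],0]); ez=np.array([0,0,1.])
    near=proj('w',[*c,.065],K)[0]; m,st,ce,w=roll(im,K,0,color,near); out=[]
    for d in (.052,.057,.062,.067):
        row=int(round(proj('w',np.r_[c,0]+d*ex+ez*.076,K)[0][1])); lo,hi=st[0]-8,st[0]+st[2]+8
        ww=np.nonzero(w[row,lo:hi])[0]+lo; rr=np.nonzero(m[row+45,:])[0]
        if len(ww)<4: continue
        def f(v):
            P=[np.r_[c,.065]+d*ex+v[1]*ey+11e-3*(np.sin(v[0])*ey+np.cos(v[0])*ez)+s*14e-3*(np.cos(v[0])*ey-np.sin(v[0])*ez) for s in(-1,1)]
            u=np.sort(proj('w',np.array(P),K)[:,0]); return u-[ww.min()-.0,ww.max()+1]
        # axis offset from the round part's silhouette
        dd=.0; row2=int(round(proj('w',np.r_[c,.065]+dd*ex+ez*.01,K)[0][1])); r2=np.nonzero(m[row2])[0]; mid=(r2.min()+r2.max()+1)/2
        off=-(mid-proj('w',np.r_[c,.065]+dd*ex,K)[0][0])/K[0]*( K[3]@np.r_[c,.065,1])[2]
        a=least_squares(lambda t:f([t[0],off]),[0.]); out.append((round(np.degrees(a.x[0]),1),round(off*1e3,1),np.round(a.fun,1).tolist()))
    return out
if __name__=='__main__':
    import sys
    im,K=snap('wrist',sys.argv[1],None,(800,500)); print(tilt(),pose()[0])
    print('blue',flat_angle(im,K,[.5177,.2682],'blue')); print('red',flat_angle(im,K,[.5037,.0888],'red'))
E
python3 chk.py w20
```

```text
tilt -1.0 yaw_x -4.3 pitch -0.2 [0.51672506 0.26531432 0.1829103 ]
blue [(np.float64(-4.6), np.float64(-0.2), [-0.2, 0.2]), (np.float64(-2.2), np.float64(-0.2), [0.2, -0.2]), (np.float64(-2.1), np.float64(-0.2), [0.1, -0.1]), (np.float64(-2.0), np.float64(-0.2), [-0.0, 0.0])]
red [(np.float64(-4.4), np.float64(-0.3), [0.1, 1.4]), (np.float64(-3.8), np.float64(-0.3), [0.1, 1.9]), (np.float64(-5.2), np.float64(-0.3), [0.1, 1.3]), (np.float64(-4.4), np.float64(-0.3), [0.1, 0.9])]
```

View pics/w20.png

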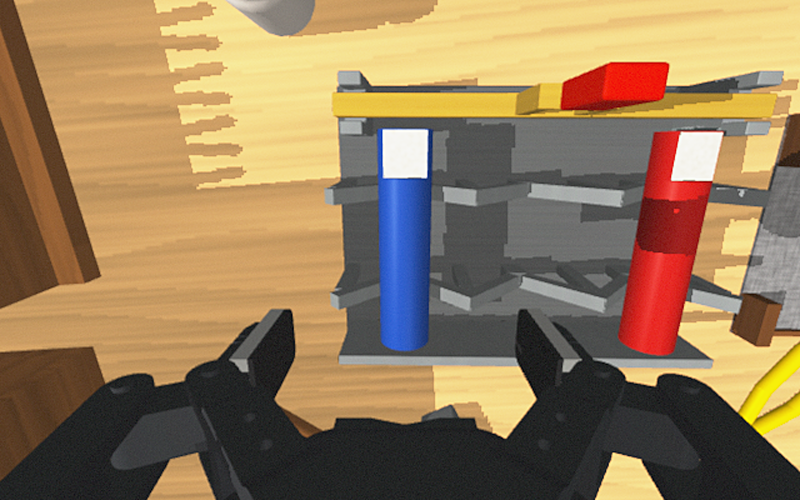

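servo_tool(increments=[[0,4,0,-1,0,0,-0.4],[0,4,0,0,0,0,-0.4],[0,4,0,0,0,0,-0.4],[0,4,0,0,0,0,-0.4],[0,1.7,0,0,0,0,-0.4]])

```text
clock: 43.15
position: [0.5033, 0.0861, 0.1828]
ee_rot: [0.0, 0.999, -0.038, -0.002]
contact_force: [0.0, 1.0, -0.3]
width: 0.0592
gripper_force: 0.0
```

servo_tool(increments=[[0,0,0,0,0,0,-0.4],[0,0,0,0,0,0,-0.4],[0,0,0,0,0,0,-0.4],[0,0,0,0,0,0,-0.4],[0,0,0,0,0,0,-0.4]])

```text
clock: 43.65
position: [0.5041, 0.0899, 0.1832]
ee_rot: [-0.0, 0.999, -0.037, -0.001]
contact_force: [-0.2, -0.1, 0.8]
width: 0.0596
gripper_force: 0.0
```

```bash
python3 chk.py w21
python3 - <<'E'
from h import *
axis_to([.5037,.0888,.065],-.010,t=0)
E
```

```text
tilt -0.1 yaw_x -4.2 pitch -0.1 [0.5040711  0.08974946 0.18326055]
blue [(np.float64(-1.6), np.float64(-0.7), [0.1, -0.0]), (np.float64(-1.9), np.float64(-0.7), [-0.3, 0.0]), (np.float64(-2.2), np.float64(-0.7), [0.3, -0.0]), (np.float64(-0.4), np.float64(-0.7), [-0.1, 0.0])]
red [(np.float64(-7.0), np.float64(-0.1), [-0.4, 0.6]), (np.float64(-6.8), np.float64(-0.1), [-0.5, 0.7]), (np.float64(-6.6), np.float64(-0.1), [-0.6, 0.8]), (np.float64(-6.4), np.float64(-0.1), [-0.7, 1.0])]
at [0.5041 0.0897 0.1833] shift cm [-1.000e-02  1.100e-01  1.283e+01] turn [-0.1  0.1  0.3] shift in goal axes [-0.03  0.1  12.83]
```

servo_tool(increments=[[0,0.1,3,0,0,0,-0.4],[0,0,3,0,0,0,-0.4],[0,0,3,0,0,0,-0.4],[0,0,2.5,0,0,0,-0.4],[0,0,1.2,0,0,0,-0.4]])

```text
clock: 44.2
position: [0.5023, 0.0884, 0.0543]
ee_rot: [-0.0, 0.999, -0.037, -0.003]
contact_force: [-0.5, 0.0, 0.1]
width: 0.0599
gripper_force: 0.0
```

servo_tool(increments=[[0,0,0,0,0,0,-0.4],[0,0,0,0,0,0,-0.4],[0,0,0,0,0,0,0],[0,0,0,0,0,0,0.5],[0,0,0,0,0,0,1]])

```text
clock: 44.7
position: [0.5049, 0.088, 0.0578]
ee_rot: [-0.0, 0.999, -0.037, 0.001]
contact_force: [-0.3, -0.5, 5.8]
width: 0.0347
gripper_force: 44.6
```

servo_tool(increments=[[0,0,0,0,0,0,1],[0,0,0,0,0,0,1],[0,0,0,0,0,0,1],[0,0,-1,0,0,0,1],[0,0,-1,0,0,0,1]])

```text
clock: 45.2
position: [0.5035, 0.0881, 0.0769]
ee_rot: [-0.0, 0.999, -0.037, -0.001]
contact_force: [-0.1, 0.1, -0.9]
width: 0.0349
gripper_force: 45.0
```

servo_tool(increments=[[0,0,0,-5,0,0,1],[0,0,0,0,0,0,1],[0,0,0,0,0,0,1],[0,0,0,0,0,0,1],[0,0,0,0,0,0,1]])

```text
clock: 45.7
position: [0.5035, 0.0877, 0.0762]
ee_rot: [0.043, 0.998, -0.038, -0.003]
contact_force: [-0.4, 0.2, -0.4]
width: 0.0344
gripper_force: 45.3
```

Run:
```python
from h import *
s=manip.get_state(); print(tilt(),np.round(s['contact_force'],1),s['width'],s['gripper_force'],pose()[0]); axis_to([.5037,.0888,.065],-.010,t=-5)
im,K=snap('wrist','w22',None,(800,500))
m,st,ce,w=roll(im,K,0,'red',(325,200))
for row in range(st[1]+4,st[1]+st[3],20):
    rr=np.nonzero(m[row])[0]; ww=np.nonzero(w[row,260:390])[0]+260; print(row,rr.min(),rr.max(),ww.min() if len(ww) else 0, ww.max() if len(ww) else 0)
```

```text
tilt 4.9 yaw_x -4.3 pitch -0.1 [-0.4  0.2 -0.4] 0.03443287531528227 45.259326696395874 [0.50353829 0.08772262 0.07621576]
at [0.5035 0.0877 0.0762] shift cm [ 0.01 -0.2   2.11] turn [-0.1  0.1  0.2] shift in goal axes [ 0.01 -0.21  2.11]
102 281 368 290 363
122 281 367 291 362
142 282 366 291 361
162 282 366 292 361
182 283 365 0 0
202 284 364 0 0
222 285 363 0 0
242 285 363 0 0
262 286 362 0 0
282 287 361 0 0
302 287 360 0 0
322 288 359 0 0
```

servo_tool(increments=[[0,-0.15,0.6,0,0,0,1],[0,0,0.6,0,0,0,1],[0,0,0.5,0,0,0,1],[0,0,0.2,0,0,0,1],[0,0,0,0,0,0,1]])

```text
clock: 46.25
position: [0.5034, 0.0875, 0.0578]
ee_rot: [0.044, 0.998, -0.037, -0.003]
contact_force: [-1.7, -1.6, 7.4]
width: 0.0345
gripper_force: 46.1
```

servo_tool(increments=[[0,0,0.1,0,0,0,1],[0,0,0,0,0,0,1],[0,0,0,0,0,0,1],[0,0,0,0,0,0,1],[0,0,0,0,0,0,1]])

```text
clock: 46.75
position: [0.5034, 0.0875, 0.0577]
ee_rot: [0.044, 0.998, -0.037, -0.003]
contact_force: [-4.2, -0.6, 13.5]
width: 0.0348
gripper_force: 46.8
```

Seated; release, rise, and check everything.

servo_tool(increments=[[0,0,-0.1,0,0,0,1],[0,0,0,0,0,0,0.12],[0,0,0,0,0,0,0.05],[0,0,0,0,0,0,-0.3],[0,0,0,0,0,0,-0.4]])

```text
clock: 47.25
position: [0.5037, 0.088, 0.057]
ee_rot: [0.043, 0.998, -0.037, -0.003]
contact_force: [-0.3, 0.1, -0.2]
width: 0.0596
gripper_force: 0.0
```

servo_tool(increments=[[0,0,0,0,0,0,-0.4],[0,0,-2,0,0,0,-0.4],[0,0,-3,0,0,0,-0.4],[0,0,-4,0,0,0,-0.4],[0,0,-4,5,0,0,-0.4]])

```text
clock: 47.75
position: [0.5045, 0.1011, 0.1875]
ee_rot: [-0.002, 0.999, -0.035, -0.002]
contact_force: [1.1, -0.3, -0.8]
width: 0.0601
gripper_force: 0.0
```

servo_tool(increments=[[0,-4.5,-3,0,0,0,-1],[0,-4.5,-3,0,0,0,-1],[0,0,0,0,0,0,-1],[0,0,0,0,0,0,-1],[0,0,0,0,0,0,-1]])

```text
clock: 48.25
position: [0.5102, 0.1813, 0.2411]
ee_rot: [0.0, 0.999, -0.037, -0.002]
contact_force: [0.3, -0.7, 0.0]
width: 0.0856
gripper_force: 0.0
```

servo_tool(increments=[[0,0,0,0,0,0,-1],[0,0,0,0,0,0,-1],[0,0,0,0,0,0,-1],[0,0,0,0,0,0,-1],[0,0,0,0,0,0,-1]])

```text
clock: 48.75
position: [0.5111, 0.1818, 0.2422]
ee_rot: [-0.0, 0.999, -0.037, -0.001]
contact_force: [0.1, -0.3, -0.2]
width: 0.0852
gripper_force: 0.0
```

```bash
python3 chk.py w23
python3 - <<'E'
import cv2; from h import *
snap('top','t2'); 
for n in ['jar_white','jar_glass','bar_green','bar_purple']: print(n,[(round(q['p'],2),np.round(q['box'])) for q in finder.silhouettes(n,'top')[:1]])
a=cv2.imread('pics/w23.png')[:300]; b=cv2.resize(cv2.imread('pics/t2.png')[95:245,165:515],(700,300)); b=np.pad(b,((0,0),(0,100),(0,0)))
cv2.imwrite('pics/fin.png',np.vstack([a,b]))
E
```

```text
tilt -0.0 yaw_x -4.3 pitch -0.1 [0.51114877 0.18191867 0.24226797]
blue [(np.float64(-2.4), np.float64(-0.6), [-0.5, 0.3]), (np.float64(-2.5), np.float64(-0.6), [0.1, -0.0]), (np.float64(-1.0), np.float64(-0.6), [-0.6, 0.3]), (np.float64(-1.2), np.float64(-0.6), [0.0, -0.0])]
red [(np.float64(0.2), np.float64(-0.5), [-0.1, 0.3]), (np.float64(-1.2), np.float64(-0.5), [-0.4, 1.0]), (np.float64(-0.4), np.float64(-0.5), [-0.2, 0.5]), (np.float64(1.8), np.float64(-0.5), [-0.4, 0.8])]
jar_white []
jar_glass [(0.72, array([403., 145.,  28.,  33.]))]
bar_green []
bar_purple [(0.57, array([241., 203.,  94.,  71.]))]
```

View pics/fin.png

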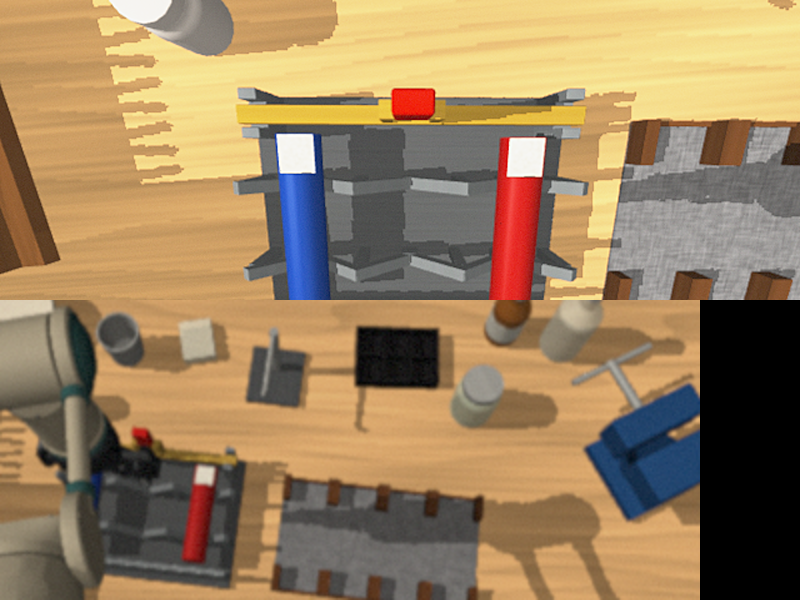

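The two flats face up, at (297,153) and (525,157). The stop bar is in its slots, the tray is empty, and both jars are standing.

```bash
python3 -c "
from rig import manip; print(manip.sign_off())"
```

```text
the job is handed in; nothing more can be done
None
```

I've handed the job in: the stop bar stands in its slots, and the red and blue bars (the only two in the tray) each lie in their own lane, flat up to within about 3° by camera. Both jars are still standing.

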